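# Load and lock the casting fixture

### The arm

A 6-joint arm with a two-finger parallel gripper is mounted at the origin on the work surface. World frame = base frame: x ahead of the robot, y to its left, z up, the work surface at z = 0. Lengths are in m, angles in rad, forces in N, time in s.
With the tool pointing down it reaches from about 0.35 to 0.875 m from the base axis. Payload 4.2 kg.
Tool frame: the origin (TCP) lies midway between the tips of the shut fingers; the grasp point (between the pads) lies 19 mm behind it; z points along the fingers, y is the line along which they close (so a half turn about z gives the same grasp; the last joint's range is limited). The gripper opens to 87 mm and grips with 3 to 60 N. Pads are 19 mm wide; open, the fingers measure 117 mm over their backs; the gripper's body (75 mm by 190 mm) begins 51 mm behind the grasp point.
Start: joints at [-1.072, 0.385, 0.008, 0, -1.194, -0.259], TCP at [0.148, -0.607, 0.223] pointing down, gripper open.
Joint ranges: [-3.14, 3.14], [-1.21, 2.06], [-1.07, 1.41], [-3.16, 2.05], [-2.99, -0.16], [-3.1, 3.1]. Speed limits (rad/s): [2.79, 2.79, 3.14, 3.14, 3.14, 3.14].

### API

Orientations are given as [roll, pitch, yaw] about the fixed x, y, z axes, in that order (R = Rz(yaw) Ry(pitch) Rx(roll)).
In Python, from workcell import robot gives the robot as it stands.
- The arm moves only by the tool step_arm, never from a script. Its arguments are lists of equal length, an entry for each row: "dp": the shift along the tool's x, y, z in m, a list of three; "yaw": the turn about the tool's z in degrees. In form: {"dp": [[tx, ty, tz], ...], "yaw": [yaw, ...]}. A call has 1 to 5 rows; each row shifts and turns the commanded pose from where the row before left it, along the tool's axes as they then stand; what a row does not reach is not made up. A row lasts 1/10 s, in which the tool goes at most 50 mm and 8.59 degrees, less where a joint would pass 70% of its speed; a pose out of reach is approached as far as the arm can. A call with a gripper value outside its range is refused whole. "fingers" is the finger opening in m, from 0 to 0.087, set as the call begins (left out, the last holds). The fingers move at their own pace and stop on an object; "force" is the grip in N (left out, the last holds). Time passes only in rows, so rows that do not move let the fingers close. It gives the time, the measured TCP pose, the force, the opening and the grip force at its end, in the units of the state.
- robot.get_state(): the state, without advancing time (a new reading comes with each control period).
- robot.capture(name): name is "side" or "top"; returns the picture (480x640x3 uint8, red, green, blue); there is no depth.
- robot.camera_params(name): a dict with "intrinsics" (3x3 intrinsics, pixels), "k1" (the pictures are not rectified: a ray, as slopes to the right and down, at radius r is drawn at 1 + k1 r^2 times it, then the intrinsics apply), "R" (3x3) and "t" (3): a world point X has camera coordinates R X + t. Camera axes: x right, y down, z forward; pixel columns grow to the right and rows downward; lengths in m; the calibration is good to about 2 mm. A picture is of the moment at which its call begins. camera_params takes no time and is no camera call.
- robot.finish_job(): hands the job in; it is judged then, once.
The state is a dict: "time": time; "joint_pos": joint angles; "joint_velocities": joint speeds; "joint_efforts": joint torques, N m; "tcp_pos": TCP position; "eef_rot": TCP orientation; "force": force on the tool from outside, world axes, zero at the start; "wrist_torque": the same for the moment, N m; "finger_gap": finger opening in m; "finger_force": force on a finger pad.
Only numpy, scipy, OpenCV 4.12 (cv2) and the standard library are available. Lean on these libraries where they do the work, as an engineer would, in place of code of your own. Each camera call takes 0.05 s, during which the arm holds its last target. There are 200 camera calls.

### The job

Load the fixture: seat every round casting that is on the bench spigot up in a pocket of the steel fixture plate, then turn the blue clamp plate so that its three holes match the three studs, and slide it down flush over them. Then use the chip hook to draw the lock bolt at the far side of the bench fully towards the robot (only the hook may touch the bolt and its block, never the gripper or arm). Finally lay the hook back flat, wholly on its rubber mat, leaving the other things on the bench where they are.

Things in the scene. Friction and masses are not known exactly. Their poses are not given: they have to be found in the camera images.
- casting0_c (a point): round aluminium casting (0.12 kg; may be absent): a disc 50 mm across and 8 mm thick with an upright round spigot 24 mm across and 30 mm tall on its middle, 38 mm tall in all. The point is on its axis half-way up, 19 mm above its underside; z up the spigot. All castings are alike.
- casting1_c (a point): round aluminium casting (0.12 kg; may be absent): a disc 50 mm across and 8 mm thick with an upright round spigot 24 mm across and 30 mm tall on its middle, 38 mm tall in all. The point is on its axis half-way up, 19 mm above its underside; z up the spigot. All castings are alike.
- casting2_c (a point): round aluminium casting (0.12 kg; may be absent): a disc 50 mm across and 8 mm thick with an upright round spigot 24 mm across and 30 mm tall on its middle, 38 mm tall in all. The point is on its axis half-way up, 19 mm above its underside; z up the spigot. All castings are alike.
- casting3_c (a point): round aluminium casting (0.12 kg; may be absent): a disc 50 mm across and 8 mm thick with an upright round spigot 24 mm across and 30 mm tall on its middle, 38 mm tall in all. The point is on its axis half-way up, 19 mm above its underside; z up the spigot. All castings are alike.
- casting4_c (a point): round aluminium casting (0.12 kg; may be absent): a disc 50 mm across and 8 mm thick with an upright round spigot 24 mm across and 30 mm tall on its middle, 38 mm tall in all. The point is on its axis half-way up, 19 mm above its underside; z up the spigot. All castings are alike.
- casting5_c (a point): round aluminium casting (0.12 kg; may be absent): a disc 50 mm across and 8 mm thick with an upright round spigot 24 mm across and 30 mm tall on its middle, 38 mm tall in all. The point is on its axis half-way up, 19 mm above its underside; z up the spigot. All castings are alike.
- bed: dark steel fixture plate fixed to the bench, 216 (x) x 200 x 20 mm; six round pockets (54 mm across, 9 mm deep) 72 mm from its centre, at 0, 60, .. 300 degrees from its x; three upright studs 38 mm from its centre at 30, 150 and 270 degrees, 10 mm across, their top 8 mm tapering to 4.4 mm, tips 28 mm above its top face. Origin: centre of its underside, on the bench; x, y along its sides, z up.
- clamp_c (a point): clamp plate (0.35 kg): blue, 100 x 100 x 10 mm, three through holes 13 mm across, 38 mm from its centre at 30, 150 and 270 degrees from its x; a yellow upright square grip 26 x 26 x 36 mm on its middle, parallel to its sides; 46 mm tall in all. Point: on its axis half-way up, 23 mm above its underside; x, y along its sides, z up. Any of three third turns fits. On the studs it lies flat on the fixture plate, over the castings' rims.
- hook_grip (a point): chip hook (0.18 kg), lying flat: red handle 120 (x) x 24 x 28 mm; steel rod 10 mm thick from it along +x, centre line 6 mm above the underside. At x = 300 mm from the handle's middle it turns: a cross bar 45 mm towards +y, then a 15 mm lip back to -x at y = 45 mm (centre lines; 35 mm free between rod and lip). Point: middle of the handle, 14 mm above its underside.
- hook_tip (a point): middle of the hook's cross bar (on its centre line), at x = 300, y = 22, z = -8 mm from the middle of the handle; axes as the handle's
- mat: black rubber mat fixed to the bench, 430 x 130 x 4 mm; the hook lies on it, handle towards the robot. Origin: centre of its underside; x along its length, z up.
- latch: green block of the lock bolt, fixed at the far side of the bench, 120 (x) x 80 (y) x 50 mm, with steel guides up to 77 mm. Origin: centre of its underside; -x is the side towards the robot, z up. A steel bolt bar (30 mm wide, its top at 70 mm) slides along x between the guides.
- bolt (a joint): travel of the lock bolt in m: 0 = pushed away from the robot, 0.06 = drawn fully towards the robot (the block's -x). It takes about 3 to 5 N and stays where it is left.
- bolt_pin (a point): point on the axis of the bolt's upright pin, 97 mm above the bench. The pin is 12 mm across, rises from the bar at 70 mm to an orange ball 20 mm across, whose top is 146 mm above the bench; it moves with the bolt.
- oil_bottle: bystander, not part of the job: yellow oil bottle, 60 mm across, 150 mm tall
- tea_mug: bystander, not part of the job: white mug, 72 mm across, 80 mm tall
- spanner: bystander, not part of the job: steel spanner 170 mm long lying flat
- hammer: bystander, not part of the job: hammer 240 mm long lying flat
- paste_jar: bystander, not part of the job: small amber jar with steel lid, 54 mm across, 55 mm tall
- bush: bystander, not part of the job: brass ring 56 mm across, 30 mm tall
- screw_bin: bystander, not part of the job: small open blue bin 70 x 90 x 45 mm
Not all that is in view belongs to the job. What is shaped like the part that bears casting3_c but green or purple is not meant.

How it is judged:
By the outcome, as a careful person would: the job done as asked, in the order asked, and still so for the second after the job is handed in, with the robot touching nothing.
Of casting0, casting1, casting2, casting3, casting4, casting5 only 4 to 6 are there at a start; the rules pass over those that are not, and their reading is None.
At some moment in a run one of casting0, casting1, casting2, casting3, casting4, casting5, clamp, hook may be knocked a few centimetres aside while the robot is not near it.
It also fails if it takes over 210 s, if anything falls off the work surface, if the arm or the gripper's body presses on something with over 40 N, if the wrist force passes 120 N, or if a joint passes its speed limit or range.

## Working session

There is one attempt and no reset: what is moved stays moved. The work goes in short steps, Python scripts to look and compute and a tool call to move; the robot and the scene stay as the last step left them, time stands still between calls to the robot, and variables do not carry over. Pictures are saved under pics/ and viewed, at most 14 in all, crops included, and the job is handed in when it is done.

Besides the shell and the picture viewer there is one more tool, called after ">>>" in YAML: its name, and indented under it one key for each argument. step_arm: Moves the arm, as the interface text tells. Its arguments: {"type":"object","properties":{"dp":{"type":"array"},"yaw":{"type":"array"},"fingers":{"type":"number"},"force":{"type":"number"}},"required":["dp","yaw"]}

```bash
ls; mkdir -p pics; python3 - <<'E'
from workcell import robot
import cv2
print(robot.get_state())
for n in("top","side"):
    cv2.imwrite(f"pics/{n}0.png",robot.capture(n)[:,:,::-1]); print(n,robot.camera_params(n))
E
```

```text
pics
{'time': 0.0, 'joint_pos': array([-1.07241763e+00,  3.85554222e-01,  6.62189697e-03, -5.25677510e-04,
       -1.19401014e+00, -2.58621798e-01]), 'joint_velocities': array([ 0.00105553, -0.0013779 ,  0.00103877, -0.00118653,  0.00079348,
        0.00015486]), 'joint_efforts': array([ 6.54247106e-04, -3.90666461e+01,  1.87403905e+01,  4.21968207e+00,
        1.10395811e-02, -1.99099572e-04]), 'tcp_pos': array([ 0.14830736, -0.60651878,  0.22145553]), 'eef_rot': array([ 3.13939294e+00, -7.67384490e-05, -2.90202961e+00]), 'force': array([ 0.50234776, -0.50804571, -0.18748808]), 'wrist_torque': array([ 0.0016988 ,  0.01445861, -0.00579414]), 'finger_force': 0.0, 'finger_gap': 0.08723155685687912}
top {'intrinsics': array([[529.19612713,   0.        , 312.23702727],
       [  0.        , 529.19612713, 240.8341974 ],
       [  0.        ,   0.        ,   1.        ]]), 'k1': 0.03724946362364971, 'R': array([[-0.01021145, -0.99989733, -0.01005287],
       [-0.99130099,  0.01144188, -0.13111607],
       [ 0.13121763,  0.00862654, -0.99131605]]), 't': array([-0.00504361,  0.58050046,  1.23499166])}
side {'intrinsics': array([[455.6062704 ,   0.        , 325.70625497],
       [  0.        , 455.6062704 , 237.67297808],
       [  0.        ,   0.        ,   1.        ]]), 'k1': -0.03746525561766706, 'R': array([[ 0.80671427, -0.59085267,  0.01025727],
       [-0.43169807, -0.60108986, -0.67255316],
       [ 0.40354538,  0.53813019, -0.73997772]]), 't': array([-0.47376276,  0.28931218,  1.16260014])}
```

View pics/top0.png

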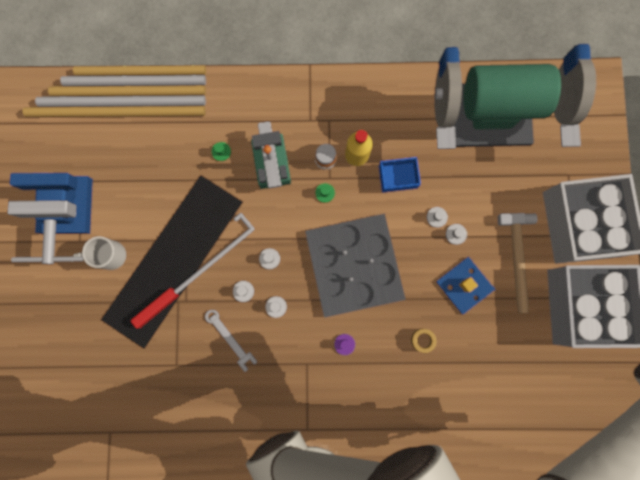

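View pics/side0.png

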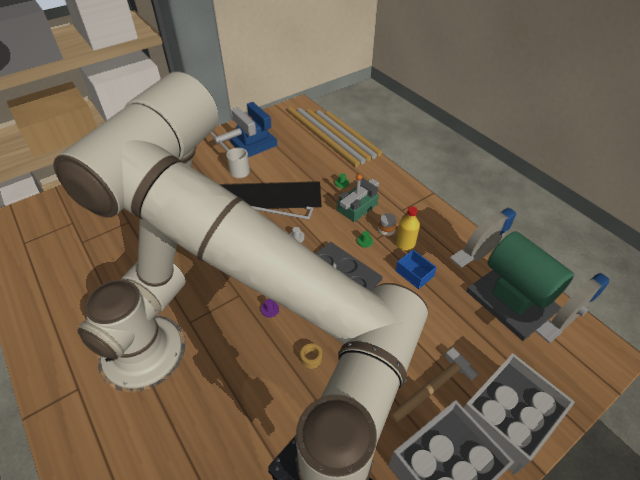

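The top view shows five upright castings near (270,259), (243,291), (276,307), (437,217) and (457,234). The fixture is at (355,265), the clamp at (466,286), the hook at (154,309)→(250,228) lying skewed across the mat, and the latch at (270,160). Next I'll measure them.

```bash
cat > h.py <<'E'
import numpy as np, cv2
from workcell import robot
P={n:robot.camera_params(n) for n in("top","side")}
def ray(n,uv):
    p=P[n];K=p["intrinsics"];s=np.array([(uv[0]-K[0,2])/K[0,0],(uv[1]-K[1,2])/K[1,1]]);q=s.copy()
    for _ in range(20): q=s/(1+p["k1"]*(q@q))
    return -p["R"].T@p["t"],p["R"].T@np.array([q[0],q[1],1])
def plane(n,uv,z):
    c,d=ray(n,uv);return (c+d*(z-c[2])/d[2])
def proj(n,X):
    p=P[n];K=p["intrinsics"];c=p["R"]@np.asarray(X,float)+p["t"];q=c[:2]/c[2];q=q*(1+p["k1"]*(q@q))
    return q*[K[0,0],K[1,1]]+K[:2,2]
def tri(a,b):
    (c,d),(e,f)=ray("top",a),ray("side",b)
    A=np.c_[d,-f];s=np.linalg.lstsq(A,e-c,rcond=None)[0];return (c+d*s[0]+e+f*s[1])/2,np.linalg.norm(c+d*s[0]-e-f*s[1])
def blobs(img,lo,hi,amin=30):
    hsv=cv2.cvtColor(img,cv2.COLOR_RGB2HSV);m=cv2.inRange(hsv,np.array(lo),np.array(hi))
    return [c for c in cv2.findContours(m,cv2.RETR_EXTERNAL,cv2.CHAIN_APPROX_NONE)[0] if cv2.contourArea(c)>=amin],m
E
python3 - <<'E'
from h import *
im=cv2.imread("pics/top0.png");cv2.imwrite("pics/c1.png",cv2.resize(im[195:360,220:482],None,fx=3,fy=3,interpolation=cv2.INTER_CUBIC))
rgb=im[:,:,::-1].copy()
for nm,lo,hi in(("white",(0,0,140),(179,40,255)),("blue",(105,120,60),(125,255,255)),("red",(0,200,120),(4,255,255)),("yel",(20,150,120),(30,255,255)),("orange",(5,200,180),(14,255,255)),("mat",(0,0,0),(179,255,40)),("bed",(0,0,50),(179,40,110))):
    for c in blobs(rgb,lo,hi,20)[0]:
        (x,y),(w,h),a=cv2.minAreaRect(c);print(nm,round(x,1),round(y,1),round(w,1),round(h,1),round(a,1),cv2.contourArea(c))
E
```

```text
white 437.0 465.5 27.0 40.0 90.0 496.5
white 611.0 456.0 46.0 56.0 90.0 1311.0
white 308.7 443.2 44.1 14.6 14.0 194.0
white 218.5 323.0 31.8 12.0 45.0 230.5
white 276.5 306.5 19.0 17.0 90.0 283.0
white 589.0 317.4 45.6 22.4 85.0 804.5
white 244.0 291.0 20.0 18.0 90.0 286.0
white 615.6 305.8 67.8 19.4 84.9 1051.0
white 603.0 306.0 82.0 72.0 90.0 362.5
white 26.5 259.0 2.0 29.0 90.0 57.0
white 270.5 258.5 19.0 17.0 90.0 267.0
white 457.1 233.5 19.3 17.3 84.8 201.5
white 84.2 243.8 81.5 44.2 4.4 1429.5
white 506.5 218.5 9.0 11.0 90.0 87.0
white 211.5 256.0 20.5 101.1 45.0 290.0
white 587.6 230.1 43.7 22.2 80.5 742.0
white 437.8 216.5 19.1 16.8 85.2 197.5
white 41.0 207.1 66.1 12.9 0.9 709.0
white 612.9 216.7 65.2 19.8 79.5 1004.0
white 602.3 217.4 80.0 74.7 83.3 599.0
white 323.8 157.9 15.7 7.2 26.6 78.0
white 271.3 165.4 40.4 12.0 80.5 329.5
white 445.8 137.7 20.1 17.7 84.8 308.0
white 570.3 135.5 20.2 17.5 85.9 313.0
white 264.5 127.2 10.4 11.6 78.7 100.0
white 120.0 99.5 7.0 168.0 90.0 928.5
white 132.5 78.5 143.0 7.0 0.0 772.0
white 455.0 86.0 36.0 10.0 90.0 278.0
white 588.5 82.5 3
[... 1235 characters left out ...]
t 161.7 275.9 47.4 136.7 35.0 1864.5
mat 172.7 228.8 11.1 12.5 32.0 29.5
mat 204.8 209.8 56.3 37.1 5.4 511.0
mat 206.5 188.3 20.4 11.8 36.9 75.5
bed 325.0 464.0 102.0 30.0 0.0 2135.5
bed 599.8 444.0 17.9 112.4 51.7 1311.0
bed 605.0 306.0 74.0 68.0 90.0 4822.5
bed 559.3 306.7 78.2 18.0 85.5 1253.0
bed 97.8 251.3 7.9 24.0 18.4 81.5
bed 354.7 264.8 87.4 81.9 77.5 6891.0
bed 44.0 216.5 5.0 56.0 90.0 97.0
bed 557.7 224.0 76.3 18.2 79.8 1242.0
bed 603.3 217.0 71.7 68.2 83.4 4474.5
bed 282.5 172.0 12.0 7.0 90.0 69.0
bed 261.8 176.8 22.4 8.5 79.7 93.5
bed 265.9 140.4 14.0 28.6 80.5 298.5
bed 632.0 140.5 129.0 14.0 90.0 1068.5
bed 476.5 120.6 116.0 65.2 34.0 2068.0
bed 568.9 92.1 65.5 28.9 88.3 975.0
```

View pics/c1.png

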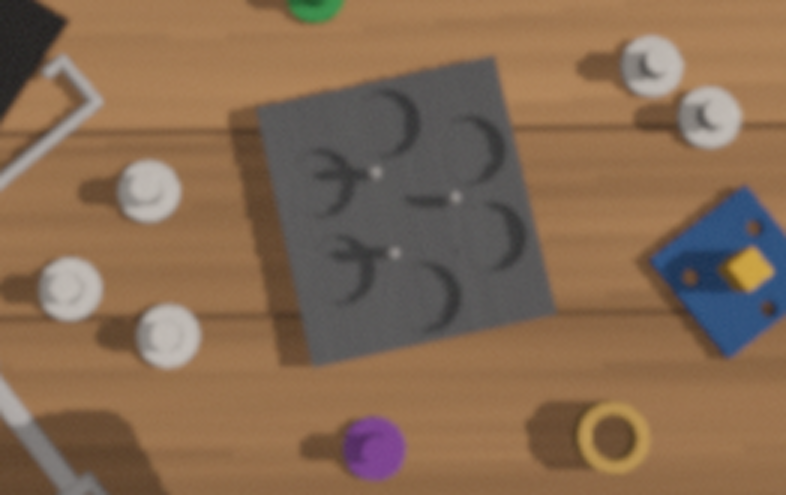

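The crop shows the bed with clear stud tips at crop (376,172), (456,197) and (395,253). The clamp holes and five castings are also clear.

```bash
cat > m.py <<'E'
from h import *
def W(c,z): return np.array([plane("top",p,z)[:2] for p in np.asarray(c).reshape(-1,2)],np.float32)
def rect(c,z):
    r=cv2.minAreaRect(W(cv2.convexHull(c),z)*1000);return np.round(r[0],1),np.round(r[1],1),round(r[2],2)
def castings(rgb):
    out=[]
    hsv=cv2.cvtColor(rgb,cv2.COLOR_RGB2HSV);m=((hsv[:,:,1]<60)&(hsv[:,:,2]>85)).astype(np.uint8)*255
    for c in cv2.findContours(m,cv2.RETR_EXTERNAL,cv2.CHAIN_APPROX_NONE)[0]:
        w=W(cv2.convexHull(c),.007)*1000
        if len(w)<6: continue
        (x,y),(a,b),_=cv2.fitEllipse(w)
        if 43<a and b<60: out.append((round(x,1),round(y,1),round(a,1),round(b,1)))
    return out
def scene(rgb):
    print("cast",castings(rgb))
    for c in blobs(rgb,(0,0,45),(179,40,130),3000)[0]:
        r=rect(c,.02)
        if abs(r[1].max()-216)<15 and abs(r[1].min()-200)<15: print("bed",r)
    x0,y0=300,210
    hsv=cv2.cvtColor(rgb,cv2.COLOR_RGB2HSV)
    for c in blobs(rgb,(105,120,50),(125,255,255),1000)[0]:
        r=rect(c,.01)
        if abs(r[1]-100).max()<12: print("clamp",r)
    for c in blobs(rgb,(18,130,120),(32,255,255),40)[0]:
        r=rect(c,.046)
        if r[1].max()<35: print("grip",r)
    for c in blobs(rgb,(0,180,90),(5,255,255),100)[0]:
        r=rect(c,.03); print("red",r)
    print("orange",[rect(c,.136) for c in blobs(rgb,(5,180,150),(14,255,255),8)[0]])
    m=cv2.inRange(hsv,np.array((0,0,0)),np.array((179,255,46)))
    m=cv2.morphologyEx(m,cv2.MORPH_CLOSE,np.ones((9,9),np.uint8))
    for c in cv2.findContours(m,cv2.RETR_EXTERNAL,cv2.CHAIN_APPROX_NONE)[0]:
        if cv2.contourArea(c)>2000: print("mat",rect(c,.004))
E
python3 - <<'E'
from m import *
rgb=cv2.imread("pics/top0.png")[:,:,::-1].copy();scene(rgb)
g=cv2.cvtColor(rgb,cv2.COLOR_RGB2GRAY)
S=[]
for u,v in((376,172),(456,197),(395,253)):
    u=round(u/3+220);v=round(v/3+195);p=g[v-3:v+4,u-3:u+4].astype(float);p=np.clip(p-p.max()*.65,0,None);yy,xx=np.mgrid[-3:4,-3:4]
    q=(u+(p*xx).sum()/p.sum(),v+(p*yy).sum()/p.sum());w=plane("top",q,.047)[:2]*1000;S.append(w);print(np.round(q,1),w.round(1))
S=np.array(S);c=S.mean(0);print("c",c,[(np.hypot(*(s-c)),np.degrees(np.arctan2(*(s-c)[::-1]))) for s in S])
for nm,q,z in(("hooktip corner",(252,228),.01),("hook lip end",(236,218),.01),("base",(0,0),0)):print(nm,plane("top",q,z)*1000)
print("lip zoom")
im=rgb[:,:,::-1];a=cv2.resize(im[110:200,60:340][:, :],None,fx=1,fy=1)
b=cv2.resize(im[170:360,90:290],None,fx=3,fy=3,interpolation=cv2.INTER_CUBIC);cv2.imwrite("pics/c2.png",b)
print(castings.__name__, -P["top"]["R"].T@P["top"]["t"], -P["side"]["R"].T@P["side"]["t"])
E
```

```text
cast [(425.0, 79.3, 50.8, 51.9), (463.4, 159.1, 51.2, 51.5), (542.1, 95.1, 50.7, 51.5), (598.0, -364.1, 50.2, 51.6), (641.1, -319.1, 50.3, 50.6), (805.9, -46.2, 48.9, 51.5)]
bed (array([ 523.8, -112.3]), array([211.7, 196.5]), 11.87)
clamp (array([ 472.1, -379.5]), array([95.8, 97.9]), 36.23)
grip (array([ 472.2, -378.2]), array([25.9, 25.3]), 43.0)
red (array([424.6, 367.9]), array([ 29.5, 122.8]), 39.56)
orange []
mat (array([542.1, 332. ]), array([122.5, 420.7]), 56.55)
[345.1 251.9] [551.7 -89.4]
[371.7 260.3] [ 531.1 -152. ]
[351.5 278.9] [ 487.5 -103.3]
c [ 523.4099025  -114.90066544] [(np.float64(38.10664629584256), np.float64(42.08963422928006)), (np.float64(37.932781850373665), np.float64(-78.33036304396262)), (np.float64(37.77840167566927), np.float64(162.10847812184159))]
hooktip corner [617.82446558 137.2963712   10.        ]
hook lip end [643.33257323 177.01437566  10.        ]
base [1226.18478363  794.02665649    0.        ]
lip zoom
castings [ 0.41334649 -0.02233881  1.30032929] [ 0.03792478 -0.73165161  1.05973553]
```

View pics/c2.png

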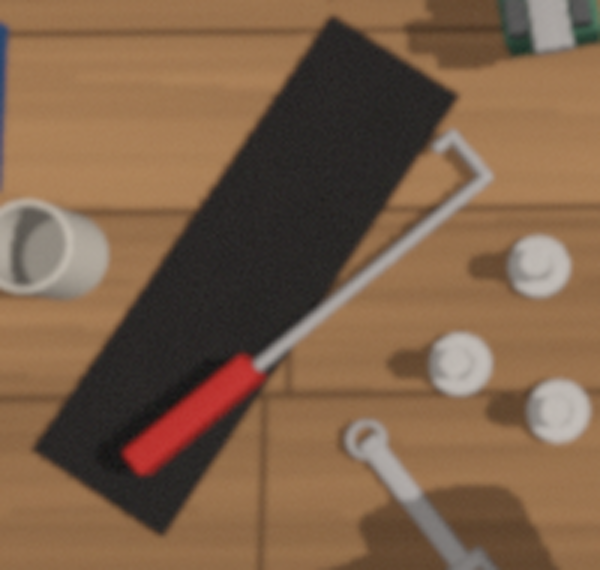

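The hook is skewed, with its rod partly off the mat. Five castings are confirmed so far, in mm: (425,79), (463,159), (542,95), (598,-364), (641,-319). The bed centre from the studs is (523.4,-114.9), yaw 12°. The stud radii come out at 38 mm as expected, so I'm using those. I'll turn the tool to yaw π, so dp = (-dX, dY, -dZ), and start moving.

>>> step_arm:
  dp:
    - [0, 0, 0]
    - [0, 0, 0]
    - [-0.045, 0.024, 0]
    - [-0.045, 0.024, 0]
    - [-0.045, 0.024, 0]
  yaw: [6.9, 6.8, 0, 0, 0]
  fingers: 0.042
  force: 25

```text
time: 0.6
tcp_pos: [0.2815, -0.5354, 0.222]
eef_rot: [3.141, -0.001, 3.141]
force: [0.3, -0.0, -0.1]
finger_gap: 0.0548
finger_force: 0.0
```

>>> step_arm:
  dp:
    - [-0.045, 0.024, 0]
    - [-0.045, 0.024, 0]
    - [-0.045, 0.024, 0]
    - [-0.045, 0.024, 0]
    - [-0.045, 0.024, 0]
  yaw: [0, 0, 0, 0, 0]

```text
time: 1.1
tcp_pos: [0.5027, -0.4171, 0.2221]
eef_rot: [3.141, -0.001, -3.141]
force: [0.5, -0.6, 0.3]
finger_gap: 0.0425
finger_force: 0.0
```

>>> step_arm:
  dp:
    - [-0.045, 0.024, 0.04]
    - [-0.045, 0.027, 0.04]
    - [0, 0, 0.02]
    - [0, 0, 0]
  yaw: [0, 0, 0, 0]

```text
time: 1.5
tcp_pos: [0.5687, -0.3773, 0.1363]
eef_rot: [3.137, -0.008, -3.14]
force: [-0.0, -0.1, -0.8]
finger_gap: 0.0416
finger_force: 0.0
```

```bash
cat > s.py <<'E'
from m import *
import sys
tag=sys.argv[1]
for n in("top","side"):
    im=robot.capture(n);cv2.imwrite(f"pics/{n}{tag}.png",im[:,:,::-1])
    if n=="top": scene(im)
s=robot.get_state();print(s["time"],s["tcp_pos"].round(4),np.degrees(s["eef_rot"]).round(2),s["joint_pos"].round(2))
E
python3 s.py 1
```

```text
cast [(425.0, 79.3, 50.8, 51.9), (463.4, 159.1, 51.2, 51.5), (542.0, 95.3, 50.3, 51.5), (805.9, -46.1, 48.7, 51.6)]
clamp (array([ 471.2, -379.1]), array([95.8, 97.1]), 37.89)
grip (array([ 472.5, -378.9]), array([24.8, 26.3]), 32.65)
red (array([424.6, 367.6]), array([ 29.5, 122.5]), 39.5)
orange [(array([777.8,  89.5]), array([11.7,  6.8]), 0.02)]
mat (array([542.6, 333.1]), array([125.2, 421.2]), 56.17)
1.6 [ 0.5698 -0.3799  0.1413] [-1.7999e+02 -6.0000e-02 -1.7995e+02] [-0.35  0.54  0.06  0.   -1.09 -1.22]
```

View pics/top1.png

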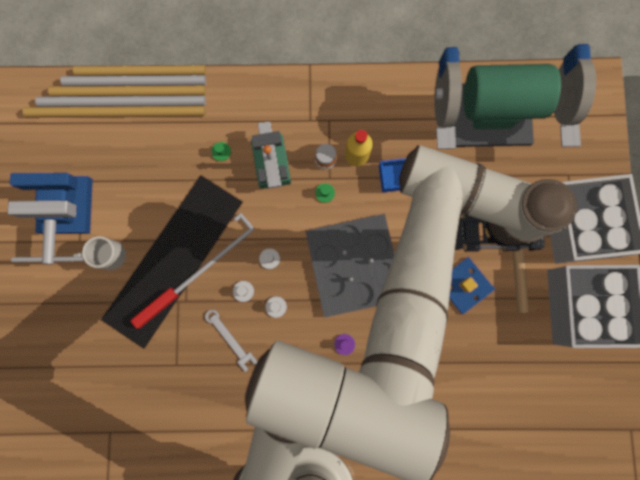

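>>> step_arm:
  dp:
    - [-0.028, 0.016, 0.02]
    - [0, 0, 0.02]
    - [0, 0, 0]
  yaw: [0, 0, 0]

```text
time: 1.9
tcp_pos: [0.5967, -0.3635, 0.1003]
eef_rot: [3.14, -0.003, 3.141]
force: [-0.6, -0.3, -0.2]
finger_gap: 0.0419
finger_force: 0.0
```

The arm is over casting D. No sixth casting shows in the area that was hidden before, and the orange ball is at about (268,149). Descending and gripping.

>>> step_arm:
  dp:
    - [-0.001, 0, 0.03]
    - [0, 0, 0.03]
    - [0, 0, 0.027]
    - [0, 0, 0]
    - [0, 0, 0]
  yaw: [0, 0, 0, 0, 0]

```text
time: 2.4
tcp_pos: [0.5996, -0.365, 0.0166]
eef_rot: [-3.14, 0.002, -3.141]
force: [-0.0, 1.1, 0.7]
finger_gap: 0.0418
finger_force: 0.0
```

>>> step_arm:
  dp:
    - [0, 0, 0]
    - [0, 0, 0]
    - [0, 0, 0]
    - [0, 0, 0]
  yaw: [0, 0, 0, 0]
  fingers: 0.0

```text
time: 2.8
tcp_pos: [0.5997, -0.3639, 0.0159]
eef_rot: [-3.141, 0.002, -3.141]
force: [-0.3, -0.8, 3.8]
finger_gap: 0.0235
finger_force: 25.0
```

>>> step_arm:
  dp:
    - [0, 0, -0.04]
    - [0, 0, -0.04]
    - [0.0, 0.0, 0]
    - [0.019, 0.036, 0]
    - [0.019, 0.036, 0]
  yaw: [0, 0, 0, 0, 0]

```text
time: 3.3
tcp_pos: [0.5601, -0.2911, 0.0936]
eef_rot: [3.141, -0.0, 3.14]
force: [0.4, 2.2, -0.8]
finger_gap: 0.0231
finger_force: 25.0
```

>>> step_arm:
  dp:
    - [0.019, 0.036, 0]
    - [0.019, 0.036, 0]
    - [0.019, 0.036, 0]
    - [0, 0, 0]
    - [0, 0, 0]
  yaw: [0, 0, 0, 0, 0]

```text
time: 3.8
tcp_pos: [0.5039, -0.1829, 0.0947]
eef_rot: [-3.141, 0.001, -3.139]
force: [-0.3, -0.3, -1.8]
finger_gap: 0.0234
finger_force: 25.0
```

>>> step_arm:
  dp:
    - [0.001, -0.0005, 0.03]
    - [0, 0, 0.025]
    - [0, 0, 0.008]
    - [0, 0, 0.004]
    - [0, 0, 0]
  yaw: [0, 0, 0, 0, 0]

```text
time: 4.3
tcp_pos: [0.5049, -0.1842, 0.0307]
eef_rot: [-3.141, 0.002, -3.14]
force: [-4.7, 9.2, 21.7]
finger_gap: 0.0243
finger_force: 24.4
```

```bash
python3 s.py 2; python3 - <<'E'
import cv2
a=cv2.imread("pics/side2.png")[190:350,250:460];b=cv2.imread("pics/top2.png")[200:330,290:480]
a=cv2.resize(a,(400,305));b=cv2.resize(b,(400,274));b=cv2.copyMakeBorder(b,0,31,0,0,0)
cv2.imwrite("pics/v2.png",cv2.hconcat([a,b]))
E
```

```text
cast [(425.0, 79.3, 50.8, 51.9), (463.0, 159.0, 50.7, 51.0), (542.6, 95.1, 50.0, 50.8), (641.1, -319.2, 50.2, 50.7), (805.9, -46.1, 48.6, 51.6)]
clamp (array([ 471.9, -379.4]), array([96.1, 97.5]), 36.8)
grip (array([ 472.2, -378.2]), array([25.9, 25.3]), 43.0)
red (array([424.6, 367.9]), array([ 29.6, 122.8]), 39.68)
orange [(array([779.7,  90.3]), array([12.4,  6.2]), 10.95)]
mat (array([542.2, 332.3]), array([124.5, 420.4]), 56.19)
4.4 [ 0.5049 -0.1842  0.0308] [-1.7998e+02  1.7000e-01 -1.7991e+02] [-0.05  0.46 -0.44  0.   -0.67 -1.52]
```

View pics/v2.png

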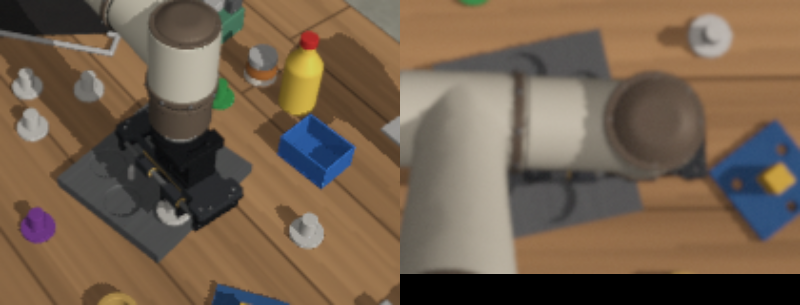

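The side view shows the casting over the near-right pocket, tight against its rim. The contact force points to -x, +y. I'll ease up slightly and shift that way.

>>> step_arm:
  dp:
    - [0, 0, -0.004]
    - [0.0025, 0.001, 0]
    - [0, 0, 0]
    - [0, 0, 0]
  yaw: [0, 0, 0, 0]

```text
time: 4.8
tcp_pos: [0.5025, -0.1838, 0.032]
eef_rot: [-3.141, 0.004, -3.14]
force: [3.5, -0.4, 3.7]
finger_gap: 0.0237
finger_force: 24.3
```

>>> step_arm:
  dp:
    - [0, 0, 0.002]
    - [0, 0, 0.002]
    - [0, 0, 0]
  yaw: [0, 0, 0]

```text
time: 5.1
tcp_pos: [0.5035, -0.1836, 0.0307]
eef_rot: [-3.14, 0.006, -3.139]
force: [0.8, 1.9, 20.5]
finger_gap: 0.0242
finger_force: 24.9
```

>>> step_arm:
  dp:
    - [0, 0, 0]
    - [0, 0, 0]
    - [0, 0, -0.03]
    - [0, 0, -0.04]
    - [0, 0, -0.02]
  yaw: [0, 0, 0, 0, 0]
  fingers: 0.036

```text
time: 5.6
tcp_pos: [0.5001, -0.1834, 0.1188]
eef_rot: [-3.141, -0.001, -3.141]
force: [0.4, -0.4, -0.0]
finger_gap: 0.0358
finger_force: 0.0
```

>>> step_arm:
  dp:
    - [-0.04, -0.035, 0]
    - [-0.04, -0.035, 0]
    - [-0.04, -0.035, 0]
    - [-0.018, -0.03, 0]
    - [0, 0, 0]
  yaw: [0, 0, 0, 0, 0]
  fingers: 0.042

```text
time: 6.1
tcp_pos: [0.6312, -0.3149, 0.1136]
eef_rot: [3.14, -0.005, 3.138]
force: [-0.3, -0.1, -1.3]
finger_gap: 0.0416
finger_force: 0.0
```

```bash
python3 s.py 3; python3 - <<'E'
import cv2
a=cv2.imread("pics/side3.png")[230:330,280:400];b=cv2.imread("pics/top3.png")[205:325,300:430]
a=cv2.resize(a,(400,333),interpolation=2);b=cv2.resize(b,(400,369),interpolation=2);a=cv2.copyMakeBorder(a,0,36,0,0,0)
cv2.imwrite("pics/v3.png",cv2.hconcat([a,b]))
E
```

```text
cast [(425.0, 79.4, 50.9, 51.6), (463.3, 159.1, 51.3, 51.3), (542.2, 95.1, 50.6, 51.4), (806.0, -46.2, 48.8, 51.8)]
clamp (array([ 471.7, -379. ]), array([96.5, 96.6]), 37.53)
grip (array([ 472.6, -379. ]), array([25.1, 25.7]), 34.69)
red (array([424.6, 368. ]), array([ 30.1, 122.6]), 40.43)
orange [(array([779. ,  89.5]), array([9.4, 6.8]), 0.02)]
mat (array([542.7, 332.8]), array([124.6, 420.9]), 56.69)
6.2 [ 0.6295 -0.312   0.1145] [179.87  -0.32 179.92] [-0.23  0.6   0.09 -0.   -1.07 -1.34]
```

View pics/v3.png

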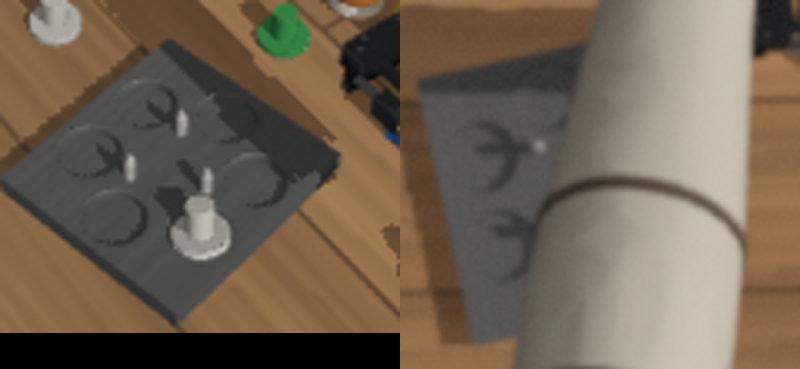

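The casting lies on the plate rather than seated. I'll measure the pockets and the casting from this side view, using crop centres: pockets (148,106), (89,152), (113,217), (253,180), (233,119), casting disc (201,233).

```bash
python3 - <<'E'
from h import *
f=lambda p:(p[0]*.3+280,p[1]*.3+230)
t=np.radians(11.95);c0=np.array([523.4,-114.9])
for k,p in((2,(113,217)),(1,(89,152)),(0,(148,106)),(5,(233,119)),(4,(201,233)),(3,(113,217)),(5,(253,180))):
    w=plane("side",f(p),.02)[:2]*1000;print(k,w.round(1),[(j,np.hypot(*(w-c0-72*np.array([np.cos(t+j*np.pi/3),np.sin(t+j*np.pi/3)]))).round(1)) for j in range(6)])
# predicted pocket positions in crop, and stud tips
for j in range(6):
    a=t+j*np.pi/3;X=[*(c0+72*np.array([np.cos(a),np.sin(a)]))/1000,.02];q=proj("side",X);print("pocket",j,((q-[280,230])/.3).round(0),np.round(X,4))
for j in(30,150,270):
    a=t+np.radians(j);X=[*(c0+38*np.array([np.cos(a),np.sin(a)]))/1000,.048];q=proj("side",X);print("stud",j,((q-[280,230])/.3).round(0))
im=cv2.imread("pics/side3.png")[:,:,::-1].copy();hsv=cv2.cvtColor(im,cv2.COLOR_RGB2HSV)
m=((hsv[:,:,1]<50)&(hsv[:,:,2]>105)).astype(np.uint8);m[:230]=0;m[330:]=0;m[:,:280]=0;m[:,400:]=0
for c in cv2.findContours(m,0,1)[0]:
    if cv2.contourArea(c)>8: print(cv2.boundingRect(c),cv2.contourArea(c), ((np.array(cv2.boundingRect(c)[:2])-[280,230])/.3))
E
```

```text
2 [ 451.5 -129.7] [(0, np.float64(145.4)), (1, np.float64(125.8)), (2, np.float64(72.4)), (3, np.float64(1.5)), (4, np.float64(73.0)), (5, np.float64(126.1))]
1 [473.9 -62.3] [(0, np.float64(125.7)), (1, np.float64(73.5)), (2, np.float64(1.7)), (3, np.float64(70.7)), (4, np.float64(124.1)), (5, np.float64(144.3))]
0 [545.1 -50.7] [(0, np.float64(69.3)), (1, np.float64(4.3)), (2, np.float64(70.7)), (3, np.float64(121.5)), (4, np.float64(139.8)), (5, np.float64(120.7))]
5 [ 597.  -106.1] [(0, np.float64(6.9)), (1, np.float64(78.7)), (2, np.float64(129.7)), (3, np.float64(145.9)), (4, np.float64(123.1)), (5, np.float64(67.3))]
4 [ 501.  -185.2] [(0, np.float64(126.0)), (1, np.float64(145.8)), (2, np.float64(126.5)), (3, np.float64(73.4)), (4, np.float64(1.9)), (5, np.float64(72.5))]
3 [ 451.5 -129.7] [(0, np.float64(145.4)), (1, np.float64(125.8)), (2, np.float64(72.4)), (3, np.float64(1.5)), (4, np.float64(73.0)), (5, np.float64(126.1))]
5 [ 569.7 -168.1] [(0, np.float64(72.3)), (1, np.float64(124.0)), (2, np.float64(142.5)), (3, np.float64(122.9)), (4, np.float64(70.3)), (5, np.float64(1.9))]
pocket 0 [226. 116.] [ 0.5938 -0.1     0.02  ]
pocket 1 [146. 103.] [ 0.5457 -0.0464  0.02  ]
pocket 2 [ 90. 151.] [ 0.4753 -0.0614  0.02  ]
pocket 3 [114. 216.] [ 0.453  -0.1298  0.02  ]
pocket 4 [200. 231.] [ 0.5011 -0.1834  0.02  ]
pocket 5 [255. 179.] [ 0.5715 -0.1684  0.02  ]
stud 30 [181. 110.]
stud 150 [129. 156.]
stud 270 [207. 169.]
(331, 280, 18, 28) 218.5 [170.         166.66666667]
(318, 276, 3, 9) 14.5 [126.66666667 153.33333333]
(333, 263, 4, 8) 15.0 [176.66666667 110.        ]
(379, 230, 15, 5) 17.5 [330.   0.]
(289, 230, 16, 14) 138.5 [30.  0.]
```

```bash
python3 - <<'E'
from h import *
im=cv2.imread("pics/side3.png")
cr=cv2.resize(im[270:320,315:365],(600,600),interpolation=2)
for b,col in((.011,(0,0,255)),(.02,(0,255,0))):
    for z,r in((b+.038,.012),(b+.008,.025)):
        pts=[(proj("side",(.5011+r*np.cos(a),-.1834+r*np.sin(a),z))-[314.5,269.5])*12 for a in np.linspace(0,6.28,40)]
        cv2.polylines(cr,[np.int32(pts)],True,col,1)
cv2.imwrite("pics/v4.png",cr)
E
```

```text
(no output)
```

View pics/v4.png

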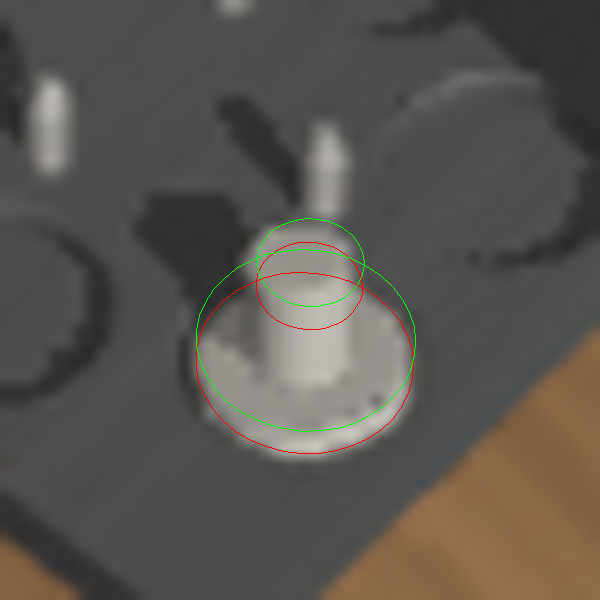

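The disc is tilted, with its near edge up on the rim and the far-left pocket edge exposed. That means it has to go a little towards +x, +y. I'll regrasp it and nudge it under light pressure.

>>> step_arm:
  dp:
    - [0.032, 0.032, 0]
    - [0.032, 0.032, 0]
    - [0.032, 0.032, 0]
    - [0.031, 0.032, 0]
    - [0, 0, 0]
  yaw: [0, 0, 0, 0, 0]

```text
time: 6.7
tcp_pos: [0.4971, -0.1801, 0.1167]
eef_rot: [3.139, -0.007, -3.138]
force: [0.1, 0.6, -0.7]
finger_gap: 0.0419
finger_force: 0.0
```

>>> step_arm:
  dp:
    - [0, 0, 0.03]
    - [0, 0, 0.03]
    - [0, 0, 0.02]
    - [0, 0, 0]
    - [0, 0, 0]
  yaw: [0, 0, 0, 0, 0]
  fingers: 0.036

```text
time: 7.2
tcp_pos: [0.5039, -0.1836, 0.0377]
eef_rot: [-3.141, -0.001, -3.14]
force: [-0.2, 0.7, 0.7]
finger_gap: 0.036
finger_force: 0.0
```

>>> step_arm:
  dp:
    - [0, 0, 0]
    - [0, 0, 0]
    - [0, 0, 0]
    - [0, 0, 0]
  yaw: [0, 0, 0, 0]
  fingers: 0.0
  force: 12

```text
time: 7.6
tcp_pos: [0.5047, -0.1826, 0.0396]
eef_rot: [3.14, 0.002, -3.141]
force: [-2.6, 7.9, 8.6]
finger_gap: 0.0245
finger_force: 12.0
```

>>> step_arm:
  dp:
    - [0, 0.001, 0]
    - [0, 0.001, 0]
    - [0, 0.001, 0.001]
    - [0, 0, 0.001]
    - [0, 0, 0]
  yaw: [0, 0, 0, 0, 0]

```text
time: 8.1
tcp_pos: [0.5055, -0.1809, 0.038]
eef_rot: [-3.141, 0.003, -3.14]
force: [-1.9, 3.5, 8.9]
finger_gap: 0.0251
finger_force: 12.5
```

>>> step_arm:
  dp:
    - [0, 0, 0.002]
    - [0, 0, 0.002]
    - [0, 0, 0]
  yaw: [0, 0, 0]

```text
time: 8.4
tcp_pos: [0.5052, -0.1811, 0.0331]
eef_rot: [-3.141, 0.003, -3.14]
force: [-1.0, -1.8, 1.8]
finger_gap: 0.0242
finger_force: 11.8
```

>>> step_arm:
  dp:
    - [0, 0, 0.002]
    - [0, 0, 0.002]
    - [0, 0, 0]
  yaw: [0, 0, 0]

```text
time: 8.7
tcp_pos: [0.5051, -0.1817, 0.0294]
eef_rot: [-3.14, 0.002, -3.14]
force: [-3.2, -1.8, 11.4]
finger_gap: 0.0233
finger_force: 12.0
```

>>> step_arm:
  dp:
    - [0, 0.0, 0]
    - [0, 0, 0]
    - [0, 0, -0.04]
    - [0, 0, -0.04]
    - [0, 0, 0]
  yaw: [0, 0, 0, 0, 0]
  fingers: 0.036

```text
time: 9.2
tcp_pos: [0.5082, -0.1814, 0.1124]
eef_rot: [-3.14, 0.011, -3.14]
force: [0.6, 0.1, 0.2]
finger_gap: 0.0357
finger_force: 0.0
```

>>> step_arm:
  dp:
    - [-0.034, -0.034, 0]
    - [-0.034, -0.034, 0]
    - [-0.034, -0.034, 0]
    - [-0.034, -0.034, 0]
    - [0, 0, 0]
  yaw: [0, 0, 0, 0, 0]
  fingers: 0.042
  force: 25

```text
time: 9.7
tcp_pos: [0.6429, -0.3204, 0.1034]
eef_rot: [-3.141, -0.001, 3.139]
force: [-0.7, 0.6, -0.2]
finger_gap: 0.0422
finger_force: 0.0
```

```bash
python3 s.py 5; cat > ov.py <<'E'
from h import *
import sys
tag,x,y=sys.argv[1],float(sys.argv[2]),float(sys.argv[3])
im=cv2.imread(f"pics/side{tag}.png");c=np.round(proj("side",(x,y,.03))).astype(int)-25
cr=cv2.resize(im[c[1]:c[1]+50,c[0]:c[0]+50],(500,500),interpolation=2)
for z,r in((.049,.012),(.019,.025)):
    pts=[(proj("side",(x+r*np.cos(a),y+r*np.sin(a),z))-c+.5)*10 for a in np.linspace(0,6.28,40)]
    cv2.polylines(cr,[np.int32(pts)],True,(0,0,255),1)
cv2.imwrite(f"pics/ov{tag}.png",cr)
E
python3 ov.py 5 .503 -.181
```

```text
cast [(425.0, 79.2, 50.9, 51.6), (463.3, 159.1, 51.3, 51.3), (542.1, 95.1, 50.7, 51.5), (805.9, -46.2, 48.5, 51.4)]
clamp (array([ 471.8, -379.2]), array([96.1, 97.1]), 36.8)
grip (array([ 472.6, -379. ]), array([25.1, 25.7]), 34.69)
red (array([424.4, 367.4]), array([ 30.1, 122.5]), 39.5)
orange []
mat (array([542.6, 332.6]), array([124.2, 420.9]), 56.67)
9.8 [ 0.6397 -0.3171  0.1044] [179.91  -0.2  179.94] [-0.23  0.62  0.11 -0.   -1.06 -1.34]
```

View pics/ov5.png

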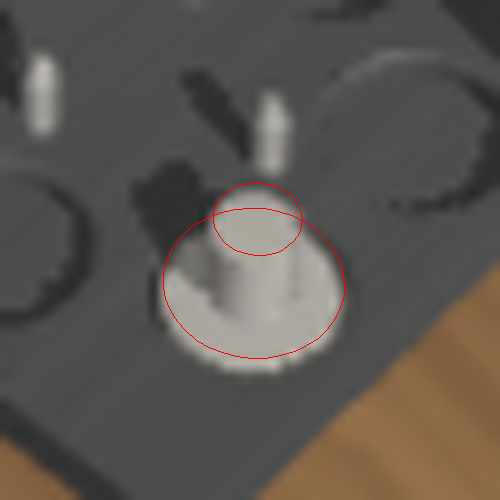

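The disc is now flush in the pocket. That puts the pockets about +1.5/+2 mm from my estimate, which agrees with the bed outline. Next is casting E.

>>> step_arm:
  dp:
    - [-0.001, -0.002, 0.03]
    - [0, 0, 0.03]
    - [0, 0, 0.03]
    - [0, 0, 0]
    - [0, 0, 0]
  yaw: [0, 0, 0, 0, 0]

```text
time: 10.3
tcp_pos: [0.641, -0.3181, 0.0179]
eef_rot: [-3.141, -0.001, -3.14]
force: [0.3, -0.3, 0.4]
finger_gap: 0.0417
finger_force: 0.0
```

>>> step_arm:
  dp:
    - [0, 0, 0]
    - [0, 0, 0]
    - [0, 0, 0]
    - [0, 0, 0]
  yaw: [0, 0, 0, 0]
  fingers: 0.0

```text
time: 10.7
tcp_pos: [0.6421, -0.3189, 0.019]
eef_rot: [-3.141, 0.002, -3.141]
force: [-0.0, 1.2, 3.4]
finger_gap: 0.0231
finger_force: 25.0
```

>>> step_arm:
  dp:
    - [0, 0, -0.04]
    - [0, 0, -0.04]
    - [0, 0, 0]
    - [0, 0, 0]
  yaw: [0, 0, 0, 0]

```text
time: 11.1
tcp_pos: [0.6418, -0.3188, 0.0988]
eef_rot: [-3.142, 0.003, -3.141]
force: [-0.9, 0.5, -1.4]
finger_gap: 0.0233
finger_force: 25.0
```

>>> step_arm:
  dp:
    - [0.017, 0.038, 0]
    - [0.017, 0.038, 0]
    - [0.017, 0.038, 0]
    - [0.017, 0.0385, 0]
    - [0, 0, 0]
  yaw: [0, 0, 0, 0, 0]

```text
time: 11.6
tcp_pos: [0.5694, -0.1625, 0.0957]
eef_rot: [3.14, -0.006, -3.138]
force: [0.8, 0.3, -1.1]
finger_gap: 0.0235
finger_force: 25.0
```

>>> step_arm:
  dp:
    - [0, 0, 0.03]
    - [0, 0, 0.02]
    - [0, 0, 0]
    - [0, 0, 0]
  yaw: [0, 0, 0, 0]

```text
time: 12.0
tcp_pos: [0.573, -0.1668, 0.0466]
eef_rot: [-3.141, -0.002, -3.141]
force: [0.1, -0.4, -0.2]
finger_gap: 0.0231
finger_force: 25.0
```

Aligned. Lowering in small steps and watching the force.

>>> step_arm:
  dp:
    - [-0.0005, 0.0005, 0.005]
    - [0, 0, 0.005]
    - [0, 0, 0.003]
    - [0, 0, 0.002]
    - [0, 0, 0]
  yaw: [0, 0, 0, 0, 0]

```text
time: 12.5
tcp_pos: [0.5736, -0.1659, 0.0322]
eef_rot: [3.142, -0.0, -3.141]
force: [0.2, 0.2, -1.5]
finger_gap: 0.0231
finger_force: 25.0
```

>>> step_arm:
  dp:
    - [0, 0, 0.002]
    - [0, 0, 0]
    - [0, 0, 0]
  yaw: [0, 0, 0]

```text
time: 12.8
tcp_pos: [0.5738, -0.1659, 0.0304]
eef_rot: [-3.142, 0.0, -3.141]
force: [0.4, -0.6, -0.7]
finger_gap: 0.0233
finger_force: 25.0
```

Seated with no contact force. Releasing and moving on to casting C.

>>> step_arm:
  dp:
    - [0, 0, 0]
    - [0, 0, 0]
    - [0, 0, -0.03]
    - [0, 0, -0.04]
    - [0, 0, 0]
  yaw: [0, 0, 0, 0, 0]
  fingers: 0.036

```text
time: 13.3
tcp_pos: [0.578, -0.1665, 0.1066]
eef_rot: [-3.139, 0.012, -3.139]
force: [1.3, 0.1, 0.1]
finger_gap: 0.0357
finger_force: 0.0
```

>>> step_arm:
  dp:
    - [0.005, 0.043, 0]
    - [0.005, 0.043, 0]
    - [0.005, 0.043, 0]
    - [0.005, 0.043, 0]
    - [0.005, 0.043, 0]
  yaw: [0, 0, 0, 0, 0]
  fingers: 0.042

```text
time: 13.8
tcp_pos: [0.5484, 0.0508, 0.1006]
eef_rot: [3.141, 0.001, -3.141]
force: [0.8, 0.0, 0.1]
finger_gap: 0.042
finger_force: 0.0
```

>>> step_arm:
  dp:
    - [0.005, 0.043, 0]
    - [0, 0, 0]
    - [0, 0, 0]
    - [0, 0, 0]
  yaw: [0, 0, 0, 0]

```text
time: 14.2
tcp_pos: [0.5436, 0.0916, 0.1004]
eef_rot: [-3.142, -0.0, -3.141]
force: [-0.0, 0.3, 0.5]
finger_gap: 0.0415
finger_force: 0.0
```

```bash
python3 s.py 6
```

```text
cast [(425.0, 79.3, 50.8, 51.9), (463.4, 159.1, 51.2, 51.5), (805.9, -46.1, 48.7, 51.5)]
clamp (array([ 472. , -379.3]), array([95.8, 97.5]), 36.33)
grip (array([ 472.6, -379. ]), array([25.1, 25.7]), 34.69)
red (array([396.2, 402. ]), array([28.9, 34. ]), 38.85)
orange [(array([777.8,  89.5]), array([11.7,  6.8]), 0.02)]
mat (array([617.9, 284.5]), array([120.6, 242.8]), 56.25)
14.3 [0.5437 0.091  0.1003] [-1.7999e+02 -1.0000e-02  1.7994e+02] [ 0.46  0.38 -0.34  0.   -0.85 -2.03]
```

>>> step_arm:
  dp:
    - [0.001, 0.004, 0.028]
    - [0, 0, 0.028]
    - [0, 0, 0.027]
    - [0, 0, 0]
    - [0, 0, 0]
  yaw: [0, 0, 0, 0, 0]

```text
time: 14.8
tcp_pos: [0.543, 0.0952, 0.0175]
eef_rot: [-3.141, -0.0, 3.141]
force: [0.6, 0.6, 0.3]
finger_gap: 0.0418
finger_force: 0.0
```

>>> step_arm:
  dp:
    - [0, 0, 0]
    - [0, 0, 0]
    - [0, 0, 0]
    - [0, 0, 0]
  yaw: [0, 0, 0, 0]
  fingers: 0.0

```text
time: 15.2
tcp_pos: [0.5432, 0.0963, 0.0185]
eef_rot: [3.141, 0.002, -3.141]
force: [-0.3, -0.7, 3.7]
finger_gap: 0.0233
finger_force: 25.0
```

>>> step_arm:
  dp:
    - [0, 0, -0.04]
    - [0, 0, -0.04]
    - [0, 0, 0]
    - [0, 0, 0]
  yaw: [0, 0, 0, 0]

```text
time: 15.6
tcp_pos: [0.5427, 0.0964, 0.0983]
eef_rot: [3.14, 0.002, -3.141]
force: [-0.2, 0.9, -2.2]
finger_gap: 0.0234
finger_force: 25.0
```

>>> step_arm:
  dp:
    - [-0.001, -0.035, 0]
    - [-0.001, -0.035, 0]
    - [-0.001, -0.035, 0]
    - [-0.002, -0.035, 0]
    - [0, 0, 0]
  yaw: [0, 0, 0, 0, 0]

```text
time: 16.1
tcp_pos: [0.5459, -0.0472, 0.0954]
eef_rot: [-3.141, -0.005, 3.137]
force: [0.7, 0.3, -1.2]
finger_gap: 0.0235
finger_force: 25.0
```

>>> step_arm:
  dp:
    - [0, 0, 0.03]
    - [0, 0, 0.02]
    - [0, 0, 0]
    - [0, 0, 0]
  yaw: [0, 0, 0, 0]

```text
time: 16.5
tcp_pos: [0.5472, -0.0437, 0.0466]
eef_rot: [-3.141, -0.002, -3.14]
force: [-0.4, -0.0, -0.4]
finger_gap: 0.0232
finger_force: 25.0
```

>>> step_arm:
  dp:
    - [-0.0005, 0, 0.005]
    - [0, 0, 0.005]
    - [0, 0, 0.003]
    - [0, 0, 0.002]
    - [0, 0, 0]
  yaw: [0, 0, 0, 0, 0]

```text
time: 17.0
tcp_pos: [0.5481, -0.0439, 0.0322]
eef_rot: [-3.142, -0.0, -3.141]
force: [-0.5, 0.4, -0.9]
finger_gap: 0.0233
finger_force: 25.0
```

>>> step_arm:
  dp:
    - [0, 0, 0.002]
    - [0, 0, 0]
    - [0, 0, 0]
  yaw: [0, 0, 0]

```text
time: 17.3
tcp_pos: [0.5482, -0.0439, 0.0304]
eef_rot: [3.142, 0.0, -3.141]
force: [0.1, 0.6, -1.1]
finger_gap: 0.0236
finger_force: 25.0
```

>>> step_arm:
  dp:
    - [0, 0, 0]
    - [0, 0, 0]
    - [0, 0, -0.03]
    - [0, 0, -0.04]
    - [0, 0, 0]
  yaw: [0, 0, 0, 0, 0]
  fingers: 0.036

```text
time: 17.8
tcp_pos: [0.5524, -0.0435, 0.1061]
eef_rot: [3.141, 0.012, -3.139]
force: [0.9, 0.2, 0.6]
finger_gap: 0.0358
finger_force: 0.0
```

>>> step_arm:
  dp:
    - [0.031, 0.031, 0]
    - [0.031, 0.031, 0]
    - [0.031, 0.031, 0]
    - [0.031, 0.031, 0]
    - [0, 0, 0]
  yaw: [0, 0, 0, 0, 0]
  fingers: 0.042

```text
time: 18.3
tcp_pos: [0.4209, 0.0819, 0.1004]
eef_rot: [3.141, -0.001, -3.136]
force: [0.5, -0.3, -0.0]
finger_gap: 0.0419
finger_force: 0.0
```

```bash
python3 s.py 7
```

```text
cast [(806.0, -46.2, 48.9, 51.2)]
bed (array([ 523.8, -112.4]), array([211.6, 196.3]), 11.84)
clamp (array([ 472.1, -379.1]), array([95.7, 97.3]), 36.61)
grip (array([ 472.2, -378.2]), array([25.9, 25.3]), 43.0)
red (array([424.8, 368. ]), array([ 27.4, 122.3]), 40.4)
orange [(array([780.1,  89.5]), array([11.8,  6.8]), 0.02)]
mat (array([541. , 332.3]), array([125.8, 422. ]), 56.19)
18.4 [0.424  0.0809 0.1007] [ 1.7997e+02  6.0000e-02 -1.7980e+02] [ 0.57  0.2  -0.62  0.   -0.75 -2.14]
```

>>> step_arm:
  dp:
    - [-0.001, -0.001, 0.028]
    - [0, 0, 0.028]
    - [0, 0, 0.027]
    - [0, 0, 0]
    - [0, 0, 0]
  yaw: [0, 0, 0, 0, 0]

```text
time: 18.9
tcp_pos: [0.4259, 0.0785, 0.0173]
eef_rot: [-3.141, -0.001, 3.141]
force: [0.2, 0.8, 0.3]
finger_gap: 0.0423
finger_force: 0.0
```

>>> step_arm:
  dp:
    - [0, 0, 0]
    - [0, 0, 0]
    - [0, 0, 0]
    - [0, 0, 0]
  yaw: [0, 0, 0, 0]
  fingers: 0.0

```text
time: 19.3
tcp_pos: [0.4258, 0.0794, 0.0183]
eef_rot: [3.141, 0.002, -3.141]
force: [-0.4, -0.2, 4.6]
finger_gap: 0.0232
finger_force: 25.0
```

>>> step_arm:
  dp:
    - [0, 0, -0.04]
    - [0, 0, -0.04]
    - [0, 0, 0]
    - [0, 0, 0]
  yaw: [0, 0, 0, 0]

```text
time: 19.7
tcp_pos: [0.4251, 0.0793, 0.0981]
eef_rot: [3.14, 0.002, -3.141]
force: [-0.5, 0.5, -0.4]
finger_gap: 0.0231
finger_force: 25.0
```

>>> step_arm:
  dp:
    - [-0.013, -0.0345, 0]
    - [-0.013, -0.0345, 0]
    - [-0.013, -0.0345, 0]
    - [-0.013, -0.0345, 0]
    - [0, 0, 0]
  yaw: [0, 0, 0, 0, 0]

```text
time: 20.2
tcp_pos: [0.477, -0.062, 0.0954]
eef_rot: [-3.141, -0.004, 3.137]
force: [0.2, 0.4, -1.2]
finger_gap: 0.0234
finger_force: 25.0
```

>>> step_arm:
  dp:
    - [0, 0, 0.03]
    - [0, 0, 0.02]
    - [0, 0, 0]
    - [0, 0, 0]
  yaw: [0, 0, 0, 0]

```text
time: 20.6
tcp_pos: [0.4765, -0.0587, 0.0467]
eef_rot: [-3.141, -0.003, -3.14]
force: [0.6, -0.2, -1.1]
finger_gap: 0.0233
finger_force: 25.0
```

>>> step_arm:
  dp:
    - [0, 0, 0.005]
    - [0, 0, 0.005]
    - [0, 0, 0.003]
    - [0, 0, 0.002]
    - [0, 0, 0]
  yaw: [0, 0, 0, 0, 0]

```text
time: 21.1
tcp_pos: [0.4771, -0.0589, 0.0323]
eef_rot: [-3.142, -0.0, -3.141]
force: [0.9, -0.8, -1.1]
finger_gap: 0.0234
finger_force: 25.0
```

>>> step_arm:
  dp:
    - [0, 0, 0.002]
    - [0, 0, 0]
    - [0, 0, 0]
  yaw: [0, 0, 0]

```text
time: 21.4
tcp_pos: [0.4773, -0.0589, 0.0304]
eef_rot: [3.142, 0.0, -3.141]
force: [0.1, 0.1, -1.1]
finger_gap: 0.0235
finger_force: 25.0
```

>>> step_arm:
  dp:
    - [0, 0, 0]
    - [0, 0, 0]
    - [0, 0, -0.03]
    - [0, 0, -0.04]
    - [0, 0, 0]
  yaw: [0, 0, 0, 0, 0]
  fingers: 0.036

```text
time: 21.9
tcp_pos: [0.4812, -0.0585, 0.1054]
eef_rot: [3.141, 0.011, -3.139]
force: [1.1, 0.3, 1.2]
finger_gap: 0.0356
finger_force: 0.0
```

>>> step_arm:
  dp:
    - [0.003, 0.042, 0]
    - [0.003, 0.042, 0]
    - [0.003, 0.042, 0]
    - [0.003, 0.042, 0]
    - [0.002, 0.042, 0]
  yaw: [0, 0, 0, 0, 0]
  fingers: 0.042

```text
time: 22.4
tcp_pos: [0.4626, 0.1526, 0.1004]
eef_rot: [3.141, 0.0, -3.141]
force: [1.5, -0.6, 0.1]
finger_gap: 0.0418
finger_force: 0.0
```

>>> step_arm:
  dp:
    - [0, 0.009, 0]
    - [0, 0, 0]
    - [0, 0, 0]
  yaw: [0, 0, 0]

```text
time: 22.7
tcp_pos: [0.4626, 0.1594, 0.1]
eef_rot: [-3.141, -0.001, -3.141]
force: [0.6, -0.8, -0.5]
finger_gap: 0.0422
finger_force: 0.0
```

```bash
python3 s.py 8;python3 - <<'E'
import cv2
a=cv2.imread("pics/side8.png")[200:340,230:400];b=cv2.imread("pics/top8.png")[205:325,220:430]
a=cv2.resize(a,(486,400),interpolation=2);b=cv2.resize(b,(300,171),interpolation=2);b=cv2.copyMakeBorder(b,0,229,0,0,0)
cv2.imwrite("pics/v8.png",cv2.hconcat([a,b]))
E
```

```text
cast [(805.9, -46.2, 48.4, 51.5)]
bed (array([ 523.9, -112.3]), array([211.8, 196.5]), 11.89)
clamp (array([ 471.9, -379.3]), array([96. , 97.4]), 36.48)
grip (array([ 472.5, -378.9]), array([24.8, 26.3]), 32.65)
orange []
mat (array([543.3, 333.6]), array([121.7, 420.5]), 56.29)
22.8 [0.4628 0.1587 0.1002] [-1.7998e+02 -4.0000e-02  1.7994e+02] [ 0.66  0.29 -0.49 -0.   -0.8  -2.23]
```

View pics/v8.png

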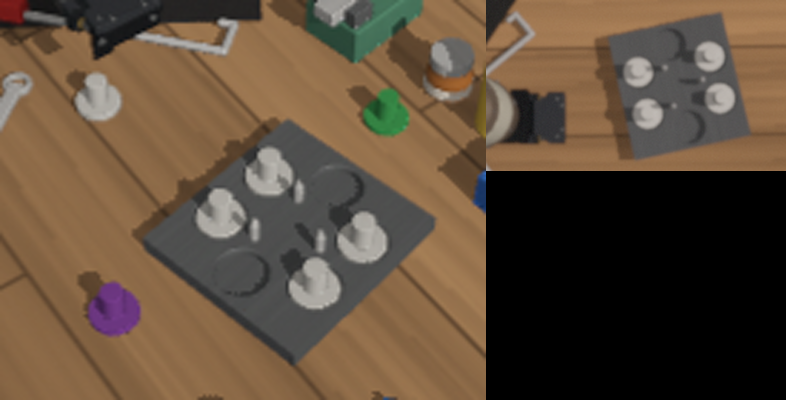

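Four castings are seated flush. I'll check that the remaining casting at side (264,234) is where B was measured.

```bash
python3 - <<'E'
from h import *
print(proj("side",(.4633,.1591,.019)), plane("side",(264,237),.008))
E
```

```text
[263.61134566 231.55214539] [0.45677115 0.1478053  0.008     ]
```

>>> step_arm:
  dp:
    - [-0.001, 0.0005, 0.028]
    - [0, 0, 0.028]
    - [0, 0, 0.027]
    - [0, 0, 0]
    - [0, 0, 0]
  yaw: [0, 0, 0, 0, 0]

```text
time: 23.3
tcp_pos: [0.4643, 0.1597, 0.0176]
eef_rot: [-3.141, -0.0, 3.141]
force: [-0.1, 0.4, 0.2]
finger_gap: 0.0418
finger_force: 0.0
```

>>> step_arm:
  dp:
    - [0, 0, 0]
    - [0, 0, 0]
    - [0, 0, 0]
    - [0, 0, 0]
  yaw: [0, 0, 0, 0]
  fingers: 0.0

```text
time: 23.7
tcp_pos: [0.4646, 0.1608, 0.0184]
eef_rot: [3.141, 0.001, -3.14]
force: [-0.9, 0.5, 4.9]
finger_gap: 0.0231
finger_force: 25.0
```

>>> step_arm:
  dp:
    - [0, 0, -0.04]
    - [0, 0, -0.04]
    - [0, 0, 0]
    - [0, 0, 0]
  yaw: [0, 0, 0, 0]

```text
time: 24.1
tcp_pos: [0.464, 0.1608, 0.0981]
eef_rot: [3.14, 0.001, -3.141]
force: [0.1, 0.3, -2.1]
finger_gap: 0.0233
finger_force: 25.0
```

>>> step_arm:
  dp:
    - [0.001, -0.041, 0]
    - [0.001, -0.041, 0]
    - [0.001, -0.041, 0]
    - [0.001, -0.041, 0]
    - [0.001, -0.041, 0]
  yaw: [0, 0, 0, 0, 0]

```text
time: 24.6
tcp_pos: [0.4575, -0.0461, 0.0958]
eef_rot: [-3.141, -0.004, -3.141]
force: [1.3, -0.4, -1.1]
finger_gap: 0.0231
finger_force: 25.0
```

>>> step_arm:
  dp:
    - [0.002, -0.041, 0]
    - [0.002, -0.042, 0]
    - [0, 0, 0]
    - [0, 0, 0]
  yaw: [0, 0, 0, 0]

```text
time: 25.0
tcp_pos: [0.4538, -0.1283, 0.0958]
eef_rot: [3.141, -0.004, 3.139]
force: [1.0, 0.6, -0.9]
finger_gap: 0.0234
finger_force: 25.0
```

>>> step_arm:
  dp:
    - [0, 0, 0.03]
    - [0, 0, 0.02]
    - [0, 0, 0]
    - [0, 0, 0]
  yaw: [0, 0, 0, 0]

```text
time: 25.4
tcp_pos: [0.4552, -0.1266, 0.0471]
eef_rot: [-3.141, -0.001, -3.139]
force: [0.8, -0.6, -0.7]
finger_gap: 0.0231
finger_force: 25.0
```

>>> step_arm:
  dp:
    - [0.0, -0.0005, 0.005]
    - [0, 0, 0.005]
    - [0, 0, 0.003]
    - [0, 0, 0.002]
    - [0, 0, 0]
  yaw: [0, 0, 0, 0, 0]

```text
time: 25.9
tcp_pos: [0.4551, -0.128, 0.0322]
eef_rot: [-3.142, -0.0, -3.141]
force: [-0.5, -0.8, -1.0]
finger_gap: 0.0234
finger_force: 25.0
```

>>> step_arm:
  dp:
    - [0, 0, 0.002]
    - [0, 0, 0]
    - [0, 0, 0]
  yaw: [0, 0, 0]

```text
time: 26.2
tcp_pos: [0.4553, -0.128, 0.0304]
eef_rot: [-3.142, 0.0, -3.141]
force: [0.5, 0.0, -1.4]
finger_gap: 0.0231
finger_force: 25.0
```

```bash
python3 - <<'E'
from m import *
c=np.array([472.3,-379.3])
for q in((690,276),(754,228),(769,308)):
    w=plane("top",(q[0]/3+220,195+q[1]/3),.01)[:2]*1000;d=w-c;print(w.round(1),np.hypot(*d).round(1),np.degrees(np.arctan2(d[1],d[0])).round(1))
E
```

```text
[ 467.7 -343.1] 36.4 97.3
[ 505.9 -396.2] 37.6 -26.8
[ 441.5 -404.9] 40.0 -140.3
```

Seated: all five castings are in. The clamp is at (472,-379.5); the hole pattern combined with the sides gives yaw -53.3°. I'll grip it with the fingers closing along its x, so a -36.7° tool turn.

>>> step_arm:
  dp:
    - [0, 0, 0]
    - [0, 0, 0]
    - [0, 0, -0.03]
    - [0, 0, -0.045]
    - [0, 0, 0]
  yaw: [0, 0, 0, 0, 0]
  fingers: 0.036

```text
time: 26.7
tcp_pos: [0.4596, -0.1282, 0.1109]
eef_rot: [-3.141, 0.013, -3.139]
force: [0.6, 0.6, 0.8]
finger_gap: 0.0357
finger_force: 0.0
```

>>> step_arm:
  dp:
    - [-0.003, -0.042, 0]
    - [-0.003, -0.042, 0]
    - [-0.003, -0.042, 0]
    - [-0.003, -0.042, 0]
    - [-0.003, -0.042, 0]
  yaw: [0, 0, 0, 0, 0]
  fingers: 0.046

```text
time: 27.2
tcp_pos: [0.4704, -0.3397, 0.1053]
eef_rot: [-3.141, 0.0, -3.141]
force: [0.5, 0.3, 0.4]
finger_gap: 0.0462
finger_force: 0.0
```

>>> step_arm:
  dp:
    - [-0.002, -0.042, 0]
    - [0, 0, 0]
    - [0, 0, 0]
    - [0, 0, 0]
    - [0, 0, 0]
  yaw: [0, -7.5, -7.5, -7.5, -7.2]

```text
time: 27.7
tcp_pos: [0.4723, -0.3802, 0.105]
eef_rot: [3.141, -0.0, -2.618]
force: [-0.5, 0.0, -0.3]
finger_gap: 0.046
finger_force: 0.0
```

>>> step_arm:
  dp:
    - [0, 0, 0]
    - [0, 0, 0]
    - [0, 0, 0]
  yaw: [-7.0, 0, 0]

```text
time: 28.0
tcp_pos: [0.4724, -0.3799, 0.1052]
eef_rot: [3.142, 0.0, -2.503]
force: [0.8, -0.5, 0.2]
finger_gap: 0.0461
finger_force: 0.0
```

```bash
python3 s.py 9
```

```text
cast [(454.3, -129.0, 51.9, 52.4), (476.7, -59.6, 51.9, 52.3), (502.1, -183.2, 51.6, 52.4), (806.1, -46.2, 48.5, 51.8)]
red (array([424.6, 367. ]), array([ 28.4, 121.3]), 40.04)
orange []
mat (array([541.4, 332.8]), array([124.5, 422.3]), 56.19)
28.1 [ 0.4724 -0.3799  0.1053] [ 179.99   -0.   -143.36] [-0.41  0.46 -0.19 -0.   -0.92 -0.52]
```

>>> step_arm:
  dp:
    - [0, 0, 0.03]
    - [0, 0, 0.03]
    - [0, 0, 0.027]
    - [0, 0, 0]
    - [0, 0, 0]
  yaw: [0, 0, 0, 0, 0]

```text
time: 28.6
tcp_pos: [0.4727, -0.3802, 0.0186]
eef_rot: [3.142, -0.001, -2.5]
force: [0.5, 0.0, 0.4]
finger_gap: 0.0462
finger_force: 0.0
```

>>> step_arm:
  dp:
    - [0, 0, 0]
    - [0, 0, 0]
    - [0, 0, 0]
    - [0, 0, 0]
    - [0, 0, 0]
  yaw: [0, 0, 0, 0, 0]
  fingers: 0.0
  force: 40

```text
time: 29.1
tcp_pos: [0.4729, -0.3801, 0.0195]
eef_rot: [-3.14, 0.0, -2.5]
force: [-0.7, 1.7, 5.4]
finger_gap: 0.0258
finger_force: 40.0
```

>>> step_arm:
  dp:
    - [0, 0, -0.04]
    - [0, 0, -0.04]
    - [0, 0, -0.01]
    - [0, 0, 0]
    - [0, 0, 0]
  yaw: [0, 0, 0, 0, 0]

```text
time: 29.6
tcp_pos: [0.4709, -0.3789, 0.1061]
eef_rot: [3.137, -0.001, -2.501]
force: [1.3, 0.5, -3.9]
finger_gap: 0.0257
finger_force: 40.0
```

```bash
python3 s.py 10;python3 - <<'E'
import cv2
a=cv2.imread("pics/side10.png")[300:460,180:400];b=cv2.imread("pics/top10.png")[235:335,390:520]
a=cv2.resize(a,(440,320),interpolation=2);b=cv2.resize(b,(356,274),interpolation=2);b=cv2.copyMakeBorder(b,0,46,0,0,0)
cv2.imwrite("pics/v10.png",cv2.hconcat([a,b]))
E
```

```text
cast [(454.4, -129.0, 51.9, 52.3), (476.8, -59.5, 52.1, 52.3), (502.2, -183.2, 51.6, 52.6), (806.0, -46.2, 48.6, 51.9)]
red (array([424.4, 366.7]), array([ 28.7, 121.5]), 39.28)
orange []
mat (array([541.5, 333.2]), array([125.1, 422. ]), 56.16)
29.7 [ 0.4708 -0.379   0.1056] [ 1.7971e+02 -1.1000e-01 -1.4330e+02] [-0.41  0.46 -0.19 -0.   -0.93 -0.52]
```

>>> step_arm:
  dp:
    - [0, 0, 0]
    - [0, 0, 0]
    - [0, 0, 0]
    - [0, 0, 0]
    - [0, 0, 0]
  yaw: [8, 8, 8, 8, 8]

```text
time: 30.2
tcp_pos: [0.4714, -0.3794, 0.1061]
eef_rot: [3.14, -0.004, 3.079]
force: [1.1, -0.3, -3.8]
finger_gap: 0.0259
finger_force: 40.0
```

>>> step_arm:
  dp:
    - [0, 0, 0]
    - [0, 0, 0]
    - [0.006, 0.05, 0]
    - [0.006, 0.05, 0]
    - [0.006, 0.05, 0]
  yaw: [8, 6.8, 0, 0, 0]

```text
time: 30.7
tcp_pos: [0.5006, -0.2314, 0.1063]
eef_rot: [-3.141, -0.004, 2.825]
force: [2.0, 0.8, -3.8]
finger_gap: 0.0259
finger_force: 40.0
```

>>> step_arm:
  dp:
    - [0.006, 0.04, 0]
    - [0.006, 0.04, 0]
    - [0, 0.02, 0]
    - [0, 0, 0]
    - [0, 0, 0]
  yaw: [0, 0, 0, 0, 0]

```text
time: 31.2
tcp_pos: [0.5205, -0.1337, 0.1071]
eef_rot: [-3.141, -0.003, 2.827]
force: [0.3, -0.2, -3.1]
finger_gap: 0.026
finger_force: 40.0
```

```bash
cat > go.py <<'E'
from h import *
import sys
s=robot.get_state();y=s["eef_rot"][2];d=np.array([float(a) for a in sys.argv[1:4]])-s["tcp_pos"]
print(s["time"],s["tcp_pos"].round(4),np.degrees(s["eef_rot"]).round(2),"F",s["force"].round(1),"j",s["joint_pos"].round(2))
print("dp",np.round([d[0]*np.cos(y)+d[1]*np.sin(y),d[0]*np.sin(y)-d[1]*np.cos(y),-d[2]],4))
E
python3 go.py .525 -.1125 .106
```

```text
31.2 [ 0.5205 -0.1337  0.1071] [-1.7995e+02 -1.6000e-01  1.6200e+02] F [ 0.3 -0.2 -3.1] j [ 0.05  0.35 -0.36 -0.   -0.86 -1.94]
dp [0.0022 0.0215 0.0011]
```

>>> step_arm:
  dp:
    - [0.002, 0.0215, 0]
    - [0, 0, 0.02]
    - [0, 0, 0.01]
    - [0, 0, 0]
    - [0, 0, 0]
  yaw: [0, 0, 0, 0, 0]

```text
time: 31.7
tcp_pos: [0.5257, -0.1139, 0.0781]
eef_rot: [-3.141, -0.001, 2.825]
force: [0.4, -0.7, -3.5]
finger_gap: 0.0259
finger_force: 40.0
```

```bash
python3 go.py .525 -.1125 .06; python3 s.py 11;python3 - <<'E'
import cv2
a=cv2.imread("pics/side11.png")[205:335,270:410];a=cv2.resize(a,(600,557),interpolation=2)
cv2.imwrite("pics/v11.png",a)
E
```

```text
31.7 [ 0.5257 -0.1139  0.0781] [-1.7996e+02 -5.0000e-02  1.6188e+02] F [ 0.4 -0.7 -3.5] j [ 0.09  0.39 -0.39  0.   -0.79 -1.98]
dp [0.0011 0.0011 0.0181]
cast [(806.0, -46.2, 48.8, 51.8)]
red (array([424.3, 367.6]), array([ 30.2, 122.8]), 39.83)
orange [(array([777.8,  89.5]), array([11.7,  6.8]), 0.02)]
mat (array([542.3, 332.4]), array([124.8, 420.5]), 56.26)
31.8 [ 0.5264 -0.1135  0.0789] [1.7999e+02 6.0000e-02 1.6190e+02] [ 0.09  0.39 -0.39  0.   -0.79 -1.98]
```

View pics/v11.png

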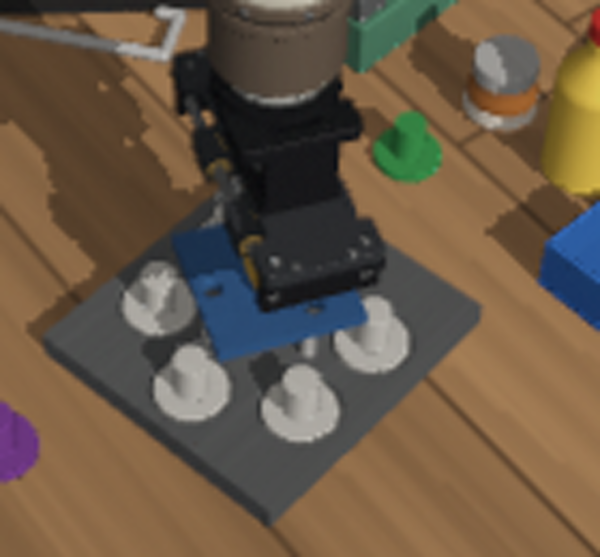

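All five castings are seated, and the clamp hangs above the studs with its hole at crop (315,308) over the near stud. Lowering gently.

>>> step_arm:
  dp:
    - [0.001, 0.001, 0.004]
    - [0, 0, 0.004]
    - [0, 0, 0.004]
    - [0, 0, 0.003]
    - [0, 0, 0]
  yaw: [0, 0, 0, 0, 0]

```text
time: 32.3
tcp_pos: [0.5252, -0.1116, 0.0629]
eef_rot: [-3.141, -0.001, 2.827]
force: [0.6, 0.6, -3.9]
finger_gap: 0.0254
finger_force: 40.0
```

>>> step_arm:
  dp:
    - [0, 0, 0.003]
    - [0, 0, 0.002]
    - [0, 0, 0]
  yaw: [0, 0, 0]

```text
time: 32.6
tcp_pos: [0.5252, -0.1117, 0.0581]
eef_rot: [-3.141, -0.0, 2.826]
force: [1.3, 0.2, -3.2]
finger_gap: 0.0257
finger_force: 40.0
```

>>> step_arm:
  dp:
    - [0, 0, 0.004]
    - [0, 0, 0.004]
    - [0, 0, 0.004]
    - [0, 0, 0.003]
    - [0, 0, 0]
  yaw: [0, 0, 0, 0, 0]

```text
time: 33.1
tcp_pos: [0.5252, -0.1117, 0.0428]
eef_rot: [-3.141, -0.001, 2.826]
force: [-0.8, 0.3, -3.1]
finger_gap: 0.0257
finger_force: 40.0
```

>>> step_arm:
  dp:
    - [0, 0, 0.002]
    - [0, 0, 0.002]
    - [0, 0, 0]
  yaw: [0, 0, 0]

```text
time: 33.4
tcp_pos: [0.5254, -0.1117, 0.0395]
eef_rot: [-3.142, 0.0, 2.826]
force: [-0.0, 0.4, -2.9]
finger_gap: 0.0254
finger_force: 40.0
```

The clamp is flush: TCP 0.0395 is exactly 20 mm above the grasp on the bench. Release, rise and turn towards the hook's handle direction.

>>> step_arm:
  dp:
    - [0, 0, 0]
    - [0, 0, 0]
    - [0, 0, -0.03]
    - [0, 0, -0.04]
    - [0, 0, -0.04]
  yaw: [0, 0, 0, 0, 0]
  fingers: 0.04

```text
time: 33.9
tcp_pos: [0.5254, -0.1118, 0.1508]
eef_rot: [-3.141, 0.0, 2.827]
force: [-0.0, 0.6, -0.7]
finger_gap: 0.0397
finger_force: 0.0
```

>>> step_arm:
  dp:
    - [0, 0, 0]
    - [0, 0, 0]
    - [0, 0, 0]
    - [0, 0, 0]
    - [0, 0, 0]
  yaw: [-8.2, -8.2, -8.2, -8.2, -8.2]

```text
time: 34.4
tcp_pos: [0.5257, -0.1117, 0.15]
eef_rot: [-3.141, 0.001, -2.735]
force: [0.2, -0.0, -0.3]
finger_gap: 0.04
finger_force: 0.0
```

>>> step_arm:
  dp:
    - [0, 0, 0]
    - [0, 0, 0]
    - [0, 0, 0]
    - [0, 0, 0]
    - [0, 0, 0]
  yaw: [-8.2, -8.2, -8.2, -8.2, -8.2]

```text
time: 34.9
tcp_pos: [0.5257, -0.1117, 0.1499]
eef_rot: [-3.14, 0.0, -2.02]
force: [0.8, -0.2, -0.9]
finger_gap: 0.0395
finger_force: 0.0
```

>>> step_arm:
  dp:
    - [0, 0, 0]
    - [0, 0, 0]
    - [0, 0, 0]
    - [0, 0, 0]
    - [0, 0, 0]
  yaw: [-8.2, -8.2, -8.2, -8.2, -8.2]

```text
time: 35.4
tcp_pos: [0.5257, -0.1117, 0.1499]
eef_rot: [-3.14, -0.0, -1.304]
force: [0.4, -0.5, -0.5]
finger_gap: 0.0401
finger_force: 0.0
```

>>> step_arm:
  dp:
    - [0, 0, 0]
    - [0, 0, 0]
    - [0, 0, 0]
    - [0, 0, 0]
  yaw: [-8.2, -8.2, -8.2, 0]

```text
time: 35.8
tcp_pos: [0.5257, -0.1117, 0.1498]
eef_rot: [-3.141, -0.001, -0.881]
force: [-0.8, -0.0, -0.7]
finger_gap: 0.04
finger_force: 0.0
```

```bash
python3 go.py .4468 .3405 .15; python3 s.py 12; python3 - <<'E'
import cv2
a=cv2.imread("pics/side12.png")[150:340,220:440];a=cv2.resize(a,(463,400),interpolation=2)
b=cv2.imread("pics/top12.png")[110:200,220:295];b=cv2.resize(b,(333,400),interpolation=2)
cv2.imwrite("pics/v12.png",cv2.hconcat([a,b]))
E
```

```text
35.8 [ 0.5257 -0.1117  0.1498] [-1.7995e+02 -5.0000e-02 -5.0470e+01] F [-0.8 -0.  -0.7] j [ 0.09  0.3  -0.31  0.   -0.95  0.6 ]
dp [-3.99e-01 -2.27e-01 -2.00e-04]
cast [(806.0, -46.2, 48.8, 51.4)]
red (array([424.5, 367.8]), array([ 29.6, 122.8]), 39.69)
orange [(array([780.1,  89.5]), array([11.8,  6.8]), 0.02)]
mat (array([542.4, 332.5]), array([124.8, 420.8]), 56.25)
35.9 [ 0.5255 -0.1117  0.1497] [-1.7997e+02 -3.0000e-02 -5.0630e+01] [ 0.09  0.3  -0.31  0.   -0.95  0.59]
```

View pics/v12.png

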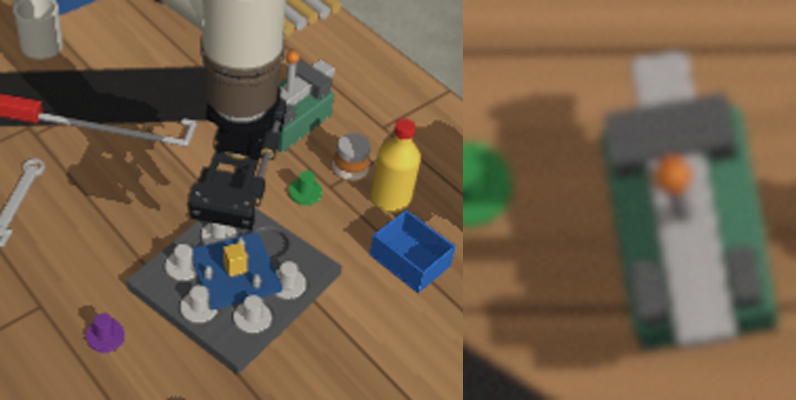

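The clamp is flush over the studs at crop (235,262), five castings show around it, and the latch ball is at top (267.1,148.7) / side (359.2,177.6). Moving to the hook handle and measuring the latch.

>>> step_arm:
  dp:
    - [-0.04, -0.0225, 0]
    - [-0.04, -0.0225, 0]
    - [-0.04, -0.0225, 0]
    - [-0.04, -0.0225, 0]
    - [-0.04, -0.0225, 0]
  yaw: [0, 0, 0, 0, 0]

```text
time: 36.4
tcp_pos: [0.4844, 0.1159, 0.1498]
eef_rot: [-3.141, -0.0, -0.883]
force: [0.7, 0.7, -0.2]
finger_gap: 0.0401
finger_force: 0.0
```

>>> step_arm:
  dp:
    - [-0.04, -0.0225, 0]
    - [-0.04, -0.0225, 0]
    - [-0.04, -0.0225, 0]
    - [-0.04, -0.0225, 0]
    - [-0.04, -0.0225, 0]
  yaw: [0, 0, 0, 0, 0]
  fingers: 0.045

```text
time: 36.9
tcp_pos: [0.4437, 0.342, 0.1498]
eef_rot: [-3.141, 0.0, -0.883]
force: [1.3, -0.1, 1.0]
finger_gap: 0.0452
finger_force: 0.0
```

>>> step_arm:
  dp:
    - [0, 0, 0.03]
    - [0, 0, 0.03]
    - [0, 0, 0]
    - [0, 0, 0]
  yaw: [0, 0, 0, 0]

```text
time: 37.3
tcp_pos: [0.4446, 0.3401, 0.0897]
eef_rot: [3.141, -0.001, -0.881]
force: [0.6, 0.1, 0.3]
finger_gap: 0.0449
finger_force: 0.0
```

```bash
python3 go.py .4468 .3405 .008; python3 - <<'E'
from m import *
print("ball",tri((267.1,148.7),(359.2,177.6)))
f=lambda x,y:((x-463)/4.44+220,y/4.444+110)
a=plane("top",f(663,75),.07);b=plane("top",f(705,335),.07);print("bar ends",a,b,np.degrees(np.arctan2(*(a-b)[1::-1])))
for n,p in(("gL",(616,185)),("gR",(742,160)),("bl",(648,345)),("br",(773,325))):print(n,plane("top",f(*p),.05))
rgb=cv2.imread("pics/top12.png")[:,:,::-1].copy()
for c in blobs(rgb,(65,60,30),(90,255,200),200)[0]: print(cv2.boundingRect(c),rect(c,.05))
E
```

```text
37.3 [0.4446 0.3401 0.0897] [ 1.7998e+02 -4.0000e-02 -5.0500e+01] F [0.6 0.1 0.3] j [ 0.94  0.41 -0.33  0.   -0.84 -0.25]
dp [ 0.0011 -0.002   0.0817]
ball (array([0.78137497, 0.08882807, 0.12982805]), np.float64(0.0004894875237931335))
bar ends [0.85467565 0.09932788 0.07      ] [0.71027275 0.07675565 0.07      ] 8.884251971381369
gL [0.79972775 0.12709103 0.05      ]
gR [0.81300843 0.05787391 0.05      ]
bl [0.70991364 0.10940041 0.05      ]
br [0.7202098  0.04131005 0.05      ]
(464, 65, 97, 64) (array([ 929.1, -503.5]), array([235.2, 158.9]), 89.88)
```

Ball at (0.780, 0.089) with z about 0.13, bolt axis yaw 8.8°. These match the expected geometry. Gripping the hook handle.

>>> step_arm:
  dp:
    - [0.001, -0.002, 0.03]
    - [0, 0, 0.03]
    - [0, 0, 0.02]
    - [0, 0, 0]
    - [0, 0, 0]
  yaw: [0, 0, 0, 0, 0]

```text
time: 37.8
tcp_pos: [0.4476, 0.3414, 0.0112]
eef_rot: [-3.139, 0.0, -0.881]
force: [0.2, 0.9, -0.6]
finger_gap: 0.0453
finger_force: 0.0
```

>>> step_arm:
  dp:
    - [0, 0, 0]
    - [0, 0, 0]
    - [0, 0, 0]
    - [0, 0, 0]
    - [0, 0, 0]
  yaw: [0, 0, 0, 0, 0]
  fingers: 0.0
  force: 60

```text
time: 38.3
tcp_pos: [0.447, 0.3413, 0.0104]
eef_rot: [-3.139, 0.0, -0.88]
force: [-0.2, -0.2, 5.0]
finger_gap: 0.0231
finger_force: 60.0
```

>>> step_arm:
  dp:
    - [0, 0, -0.02]
    - [0, 0, -0.04]
    - [0, 0, -0.04]
    - [0, 0, -0.04]
    - [0, 0, 0]
  yaw: [0, 0, 0, 0, 0]

```text
time: 38.8
tcp_pos: [0.4487, 0.343, 0.1552]
eef_rot: [-3.13, 0.001, -0.88]
force: [0.7, 1.3, -0.7]
finger_gap: 0.0236
finger_force: 60.0
```

>>> step_arm:
  dp:
    - [0, 0, 0]
    - [0, 0, 0]
  yaw: [0, 0]

```text
time: 39.0
tcp_pos: [0.4452, 0.3393, 0.1474]
eef_rot: [3.137, -0.0, -0.881]
force: [-1.1, 0.0, -1.8]
finger_gap: 0.0234
finger_force: 60.0
```

```bash
python3 s.py 13; python3 - <<'E'
from m import *
print(robot.get_state()["wrist_torque"])
# expected hook points
t=np.radians(-50.4);h=np.array([.4245,.3675]);R=np.array([[np.cos(t),-np.sin(t)],[np.sin(t),np.cos(t)]])
for l in((300,0),(300,45)):
    p=h+R@np.array(l)/1000
    print(p,proj("side",(*p,.136)),proj("top",(*p,.136)))
a=cv2.imread("pics/side13.png")[80:260,180:400];a=cv2.resize(a,(440,360),interpolation=2)
b=cv2.imread("pics/top13.png")[170:350,110:290];b=cv2.resize(b,(360,360),interpolation=2)
cv2.imwrite("pics/v13.png",cv2.hconcat([a,b]))
E
```

```text
cast [(806.0, -46.2, 48.7, 51.5)]
bed (array([ 523.8, -112.3]), array([211.6, 196.6]), 11.84)
clamp (array([ 526.5, -113. ]), array([ 99.9, 101.8]), 71.55)
grip (array([ 525.2, -112.1]), array([24.7, 25.8]), 70.56)
red (array([393.8, 448.5]), array([27.1, 39.2]), 38.86)
orange []
mat (array([559.7, 359.3]), array([184.3, 421.6]), 56.73)
39.1 [0.4455 0.3395 0.1473] [ 1.7975e+02 -4.0000e-02 -5.0480e+01] [ 0.94  0.34 -0.26 -0.   -0.97 -0.25]
[-0.02944246  0.10395299 -0.00025542]
[0.6157272  0.13634603] [307.20816673 188.33812553] [245.47910447 220.16483574]
[0.65040029 0.16503011] [311.14760633 178.99594796] [232.76665591 205.0475118 ]
```

View pics/v13.png

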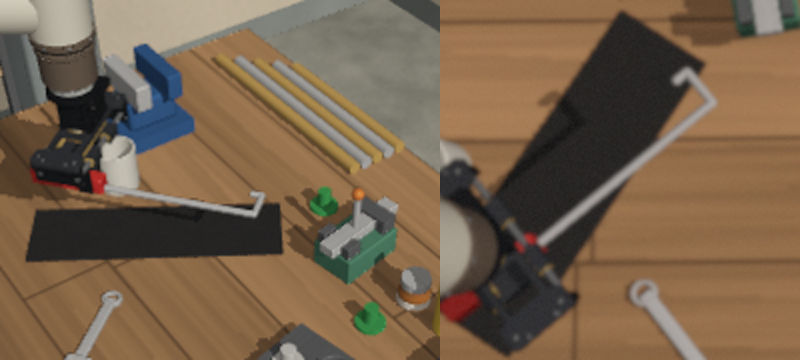

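The hook is held level: the corner at side (309.5,187) / top (247,220.5) is where I predicted. Now rise to 0.20, turn to the bolt direction, then go to a point right of the pin.

>>> step_arm:
  dp:
    - [0, 0, -0.027]
    - [0, 0, -0.026]
    - [0, 0, 0]
    - [0, 0, 0]
    - [0, 0, 0]
  yaw: [0, 0, -6, -8, -8]

```text
time: 39.6
tcp_pos: [0.4459, 0.3401, 0.2009]
eef_rot: [3.139, 0.001, -0.491]
force: [0.3, -0.4, -1.5]
finger_gap: 0.0234
finger_force: 60.0
```

>>> step_arm:
  dp:
    - [0, 0, 0]
    - [0, 0, 0]
    - [0, 0, 0]
    - [0, 0, 0]
    - [0, 0, 0]
  yaw: [-8, -8, -8, -8, -5.3]

```text
time: 40.1
tcp_pos: [0.4459, 0.34, 0.2006]
eef_rot: [3.139, 0.003, 0.159]
force: [-0.4, 0.1, -2.4]
finger_gap: 0.0233
finger_force: 60.0
```

>>> step_arm:
  dp:
    - [0, 0, 0]
    - [0, 0, 0]
  yaw: [0, 0]

```text
time: 40.3
tcp_pos: [0.4461, 0.3402, 0.2013]
eef_rot: [3.14, 0.002, 0.152]
force: [0.9, 0.3, -2.0]
finger_gap: 0.0237
finger_force: 60.0
```

```bash
python3 go.py .5652 -.010 .2; python3 - <<'E'
from h import *
print("corner",tri((247,220.5),(309.5,187)))
E
```

```text
40.3 [0.4461 0.3402 0.2013] [1.7992e+02 9.0000e-02 8.7200e+00] F [ 0.9  0.3 -2. ] j [ 0.94  0.29 -0.18 -0.   -1.1   0.78]
dp [0.0646 0.3642 0.0013]
corner (array([0.61620299, 0.13018511, 0.14500825]), np.float64(0.006444895544487484))
```

>>> step_arm:
  dp:
    - [0.008, 0.045, 0]
    - [0.008, 0.045, 0]
    - [0.008, 0.045, 0]
    - [0.008, 0.045, 0]
    - [0.008, 0.045, 0]
  yaw: [0, 0, 0, 0, 0]

```text
time: 40.8
tcp_pos: [0.5207, 0.1226, 0.2022]
eef_rot: [3.142, 0.0, 0.153]
force: [1.3, 1.2, -2.0]
finger_gap: 0.0236
finger_force: 60.0
```

>>> step_arm:
  dp:
    - [0.008, 0.045, 0]
    - [0.008, 0.045, 0]
    - [0.008, 0.045, 0]
    - [0, 0.004, 0]
    - [0, 0, 0]
  yaw: [0, 0, 0, 0, 0]

```text
time: 41.3
tcp_pos: [0.5654, -0.0107, 0.2016]
eef_rot: [-3.141, 0.001, 0.15]
force: [0.9, -0.0, -2.2]
finger_gap: 0.0233
finger_force: 60.0
```

>>> step_arm:
  dp:
    - [0, 0, 0.035]
    - [0, 0, 0.035]
    - [0, 0, 0.03]
    - [0, 0, 0]
    - [0, 0, 0]
  yaw: [0, 0, 0, 0, 0]

```text
time: 41.8
tcp_pos: [0.5659, -0.0083, 0.1028]
eef_rot: [3.141, 0.0, 0.156]
force: [0.4, -0.4, -1.8]
finger_gap: 0.0236
finger_force: 60.0
```

```bash
python3 go.py .5652 -.010 .102; python3 - <<'E'
from m import *
for n in("top","side"): cv2.imwrite(f"pics/{n}14.png",robot.capture(n)[:,:,::-1])
a=cv2.imread("pics/side14.png")[130:280,300:460];a=cv2.resize(a,(400,375),interpolation=2)
b=cv2.imread("pics/top14.png")[110:260,235:395];b=cv2.resize(b,(400,375),interpolation=2)
cv2.imwrite("pics/v14.png",cv2.hconcat([a,b]))
# hook points expected
u=np.array([.988,.153]);v=np.array([-.153,.988]);s=robot.get_state()["tcp_pos"]
for X,Y in((300,0),(300,45),(285,45)):
    p=s[:2]+(X-34.6)/1000*u+Y/1000*v;print(p.round(4),proj("top",(*p,s[2]-.002)),proj("side",(*p,s[2]-.002)))
rgb=cv2.imread("pics/top14.png")[:,:,::-1].copy()
for c in blobs(rgb,(3,150,120),(16,255,255),8)[0]:print(cv2.minEnclosingCircle(c))
rgb=cv2.imread("pics/side14.png")[:,:,::-1].copy()
for c in blobs(rgb,(3,170,120),(16,255,255),8)[0]:print("side",cv2.minEnclosingCircle(c))
E
```

```text
41.8 [ 0.5659 -0.0083  0.1028] [179.96   0.     8.94] F [ 0.4 -0.4 -1.8] j [ 0.27  0.4  -0.3   0.   -0.87  1.45]
dp [-0.001   0.0015  0.0008]
[0.8294 0.0322] [292.27857896 132.17422888] [381.78900259 187.99613082]
[0.8225 0.0767] [273.32495178 135.25235211] [371.05856257 181.30689805]
[0.8076 0.0744] [274.31564232 141.37158101] [367.96661447 183.45875725]
((267.0, 148.5), 3.6401548385620117)
((361.06488037109375, 135.8282470703125), 7.172154903411865)
side ((388.5, 227.5), 5.700977325439453)
side ((358.6428527832031, 176.64285278320312), 2.720024824142456)
```

Position is confirmed numerically: the pin is 19 mm outside the lip and 25 mm behind it. Sliding left so the pin enters the hook.

>>> step_arm:
  dp:
    - [0, -0.011, 0]
    - [0, -0.011, 0]
    - [0, -0.01, 0]
    - [0, -0.01, 0]
    - [0, 0, 0]
  yaw: [0, 0, 0, 0, 0]

```text
time: 42.4
tcp_pos: [0.559, 0.0337, 0.1026]
eef_rot: [-3.141, -0.001, 0.156]
force: [-0.7, 0.1, -1.7]
finger_gap: 0.0233
finger_force: 60.0
```

>>> step_arm:
  dp:
    - [-0.01, 0, 0]
    - [-0.01, 0, 0]
    - [-0.004, 0, 0]
    - [0, 0, 0]
    - [0, 0, 0]
  yaw: [0, 0, 0, 0, 0]

```text
time: 42.9
tcp_pos: [0.5355, 0.0283, 0.1026]
eef_rot: [3.142, -0.001, 0.154]
force: [-0.1, -0.5, -1.3]
finger_gap: 0.0234
finger_force: 60.0
```

```bash
cat > ball.py <<'E'
from m import *
o={}
for n in("top","side"):
    rgb=robot.capture(n);cv2.imwrite(f"pics/{n}_last.png",rgb[:,:,::-1])
    for c in blobs(rgb,(3,150,120),(16,255,255),8)[0]:
        p=cv2.minEnclosingCircle(c)
        if p[1]<4.6: o[n]=p[0]
print(o,tri(o["top"],o["side"]) if len(o)==2 else "")
s=robot.get_state();print(s["time"],s["tcp_pos"].round(4),s["force"].round(1),np.degrees(s["eef_rot"]).round(2))
E
python3 ball.py
```

```text
{'top': (266.72222900390625, 148.61111450195312), 'side': (358.5, 176.5)} (array([0.77943427, 0.08949564, 0.13496257]), np.float64(0.0016978291724807294))
43.0 [0.5358 0.0284 0.1025] [-0.  -0.5 -2. ] [-1.80e+02 -4.00e-02  8.83e+00]
```

>>> step_arm:
  dp:
    - [-0.008, 0, 0]
    - [-0.008, 0, 0]
    - [-0.008, 0, 0]
    - [-0.008, 0, 0]
    - [0, 0, 0]
  yaw: [0, 0, 0, 0, 0]

```text
time: 43.5
tcp_pos: [0.5022, 0.0233, 0.1025]
eef_rot: [-3.142, 0.001, 0.154]
force: [1.4, 0.2, -1.3]
finger_gap: 0.0239
finger_force: 60.0
```

```bash
python3 ball.py
```

```text
{'top': (269.0, 162.0), 'side': (352.5, 180.5)} (array([0.74857071, 0.08337242, 0.13781639]), np.float64(0.0011473293272029198))
43.6 [0.5023 0.0232 0.1022] [ 1.1  0.4 -1.3] [1.7999e+02 1.5000e-01 8.8400e+00]
```

The bolt moved about 31 mm with the hook. Continuing.

>>> step_arm:
  dp:
    - [-0.008, 0, 0]
    - [-0.008, 0, 0]
    - [-0.008, 0, 0]
    - [-0.004, 0, 0]
    - [0, 0, 0]
  yaw: [0, 0, 0, 0, 0]

```text
time: 44.1
tcp_pos: [0.4757, 0.0192, 0.1026]
eef_rot: [-3.142, -0.0, 0.154]
force: [3.9, 0.2, -3.2]
finger_gap: 0.0232
finger_force: 60.0
```

>>> step_arm:
  dp:
    - [-0.002, 0, 0]
    - [-0.002, 0, 0]
    - [0, 0, 0]
    - [0, 0, 0]
  yaw: [0, 0, 0, 0]

```text
time: 44.5
tcp_pos: [0.4754, 0.0197, 0.1032]
eef_rot: [-3.141, -0.007, 0.155]
force: [10.1, 1.6, -4.3]
finger_gap: 0.0241
finger_force: 60.0
```

```bash
python3 ball.py
```

```text
{'top': (270.9545593261719, 173.09091186523438), 'side': (346.9090881347656, 185.0454559326172)} (array([0.72358642, 0.07924096, 0.13488872]), np.float64(0.0011012655084746996))
44.6 [0.4754 0.0197 0.1032] [ 9.   1.5 -5.3] [-179.96   -0.38    8.86]
```

Force has risen to 10 N. I'll pull a little more to be sure it's on the stop.

>>> step_arm:
  dp:
    - [-0.002, 0, 0]
    - [-0.002, 0, 0]
    - [0, 0, 0]
    - [0, 0, 0]
  yaw: [0, 0, 0, 0]

```text
time: 45.0
tcp_pos: [0.4751, 0.0203, 0.1045]
eef_rot: [-3.14, -0.015, 0.155]
force: [14.5, 2.2, -5.2]
finger_gap: 0.0234
finger_force: 60.0
```

```bash
python3 ball.py
```

```text
{'top': (270.75, 173.25), 'side': (346.9090881347656, 185.0454559326172)} (array([0.72354253, 0.07959597, 0.13459292]), np.float64(0.001642222906251779))
45.1 [0.4751 0.0203 0.1045] [14.8  3.1 -5.6] [-179.91   -0.86    8.91]
```

The bolt is hard on its stop: 15 N and no motion. Disengaging: forward, then right, then up.

>>> step_arm:
  dp:
    - [0.008, 0, 0]
    - [0.01, 0, 0]
    - [0.01, 0, 0]
    - [0, 0, 0]
    - [0, 0, 0]
  yaw: [0, 0, 0, 0, 0]

```text
time: 45.6
tcp_pos: [0.4952, 0.0221, 0.1018]
eef_rot: [3.141, 0.002, 0.154]
force: [-0.2, 1.1, -1.1]
finger_gap: 0.0235
finger_force: 60.0
```

```bash
python3 ball.py; python3 - <<'E'
from h import *
s=robot.get_state()["tcp_pos"][:2];u=np.array([.988,.153]);v=np.array([-.153,.988])
for p in((.7236,.0795),(.7205,.0798)): d=np.array(p)-s;print("pin X,Y",d@u*1000+34.6,d@v*1000)
E
```

```text
{'top': (271.0, 173.0), 'side': (346.9090881347656, 185.0454559326172)} (array([0.72369199, 0.0791938 , 0.13489656]), np.float64(0.0008726651451594606))
45.7 [0.495  0.0221 0.102 ] [-0.2  0.1 -1.2] [1.7999e+02 1.0000e-01 8.8200e+00]
pin X,Y 269.20176444857714 21.772297897346263
pin X,Y 266.1848644485771 22.542997897346254
```

>>> step_arm:
  dp:
    - [0.004, 0, 0]
    - [0, 0.014, 0]
    - [0, 0.014, 0]
    - [0, 0.014, 0]
    - [0, 0, 0]
  yaw: [0, 0, 0, 0, 0]

```text
time: 46.2
tcp_pos: [0.5062, -0.0206, 0.1023]
eef_rot: [3.141, 0.0, 0.151]
force: [0.4, 0.2, -1.3]
finger_gap: 0.0233
finger_force: 60.0
```

>>> step_arm:
  dp:
    - [0, 0, -0.03]
    - [0, 0, -0.035]
    - [0, 0, -0.035]
    - [0, 0, 0]
    - [0, 0, 0]
  yaw: [0, 0, 0, 0, 0]

```text
time: 46.7
tcp_pos: [0.5062, -0.0187, 0.2028]
eef_rot: [-3.141, -0.001, 0.153]
force: [-1.1, -0.5, -3.4]
finger_gap: 0.0234
finger_force: 60.0
```

```bash
python3 ball.py; python3 - <<'E'
from m import *
rgb=cv2.imread("pics/top_last.png")[:,:,::-1].copy();scene(rgb)
# mat corners by darkness mask
rgb=cv2.imread("pics/top10.png")[:,:,::-1].copy()
hsv=cv2.cvtColor(rgb,cv2.COLOR_RGB2HSV);m=cv2.inRange(hsv,np.array((0,0,0)),np.array((179,255,60)));m[:170]=0;m[350:]=0;m[:,:95]=0;m[:,260:]=0
m=cv2.morphologyEx(m,cv2.MORPH_CLOSE,np.ones((15,15),np.uint8));c=max(cv2.findContours(m,0,1)[0],key=cv2.contourArea);print("mat60",rect(c,.004))
E
```

```text
{'top': (270.978271484375, 173.19564819335938), 'side': (347.0, 185.5)} (array([0.72400085, 0.07932451, 0.1327501 ]), np.float64(0.0013030419947666469))
46.8 [ 0.5052 -0.0189  0.2011] [-0.5 -0.2 -2.2] [-1.7998e+02  1.6000e-01  8.8000e+00]
cast [(806.0, -46.2, 48.8, 51.4)]
bed (array([ 524. , -113.1]), array([211.4, 195.6]), 11.6)
red (array([449.1, -28. ]), array([72.2, 25.1]), 8.9)
orange []
mat (array([543.4, 332.7]), array([124.1, 423.1]), 56.54)
mat60 (array([541.7, 333.1]), array([127.8, 425. ]), 56.2)
```

```bash
python3 - <<'E'
from h import *
m=plane("top",(100.5,253),.08)[:2];print("mug",m)
for tcp in((.4583,.366),(.4645,.3585)):
    d=m-np.array(tcp);x=np.array([.832,-.555]);y=np.array([.555,.832]);a,b=d@x,d@y;print("mug in tool",a,b,"gap to body",np.hypot(max(abs(a)-.0375,0),max(abs(b)-.095,0))-.036)
E
python3 go.py .4583 .366 .2
```

```text
mug [0.55212918 0.47870758]
mug in tool 0.015513170114685518 0.14584789814517402 gap to body 0.014847898145174017
mug in tool 0.006192270114685483 0.148646898145174 gap to body 0.017646898145174013
46.8 [ 0.5052 -0.0189  0.2011] [-1.7998e+02  1.6000e-01  8.8000e+00] F [-0.5 -0.2 -2.2] j [ 0.28  0.2  -0.31 -0.   -1.06  1.44]
dp [ 0.0126 -0.3875  0.0011]
```

>>> step_arm:
  dp:
    - [0, -0.047, 0]
    - [0, -0.047, 0]
    - [0, -0.047, 0]
    - [0, -0.047, 0]
    - [0, -0.047, 0]
  yaw: [0, 0, 0, 0, 0]

```text
time: 47.3
tcp_pos: [0.4689, 0.2148, 0.2008]
eef_rot: [3.14, 0.003, 0.154]
force: [1.2, -0.2, -0.9]
finger_gap: 0.0238
finger_force: 60.0
```

>>> step_arm:
  dp:
    - [0, -0.047, 0]
    - [0, -0.047, 0]
    - [0.002, -0.047, 0]
    - [0, 0, 0]
    - [0, 0, 0]
  yaw: [0, 0, 0, 0, 0]

```text
time: 47.8
tcp_pos: [0.4494, 0.3536, 0.2001]
eef_rot: [3.139, 0.004, 0.156]
force: [-0.1, -1.1, -3.0]
finger_gap: 0.0234
finger_force: 60.0
```

>>> step_arm:
  dp:
    - [0, 0, 0]
    - [0, 0, 0]
    - [0, 0, 0]
    - [0, 0, 0]
    - [0, 0, 0]
  yaw: [8.5, 8.5, 8.5, 8.5, 8.5]

```text
time: 48.3
tcp_pos: [0.4504, 0.3513, 0.2014]
eef_rot: [3.139, 0.0, -0.596]
force: [0.7, 0.8, -1.9]
finger_gap: 0.0236
finger_force: 59.9
```

>>> step_arm:
  dp:
    - [0, 0, 0]
    - [0, 0, 0]
  yaw: [0, 0]

```text
time: 48.5
tcp_pos: [0.4505, 0.352, 0.2018]
eef_rot: [3.14, 0.0, -0.586]
force: [0.3, -0.0, -1.2]
finger_gap: 0.0235
finger_force: 60.0
```

```bash
python3 go.py .45 .3535 .06
```

```text
48.5 [0.4505 0.352  0.2018] [ 1.7991e+02  1.0000e-02 -3.3560e+01] F [ 0.3 -0.  -1.2] j [ 0.95  0.31 -0.16 -0.   -1.1   0.04]
dp [-0.0012 -0.001   0.1418]
```

Lowering onto the mat.

>>> step_arm:
  dp:
    - [-0.001, -0.001, 0.04]
    - [0, 0, 0.04]
    - [0, 0, 0.04]
    - [0, 0, 0.03]
    - [0, 0, 0]
  yaw: [0, 0, 0, 0, 0]

```text
time: 49.0
tcp_pos: [0.4478, 0.3512, 0.0478]
eef_rot: [3.131, 0.001, -0.587]
force: [0.2, -1.2, -1.5]
finger_gap: 0.0235
finger_force: 60.0
```

>>> step_arm:
  dp:
    - [0, 0, 0.02]
    - [0, 0, 0.012]
    - [0, 0, 0.004]
    - [0, 0, 0.002]
    - [0, 0, 0]
  yaw: [0, 0, 0, 0, 0]

```text
time: 49.5
tcp_pos: [0.4506, 0.3551, 0.0152]
eef_rot: [-3.14, -0.0, -0.587]
force: [0.8, -0.5, -1.8]
finger_gap: 0.0238
finger_force: 60.0
```

>>> step_arm:
  dp:
    - [0, 0, 0.002]
    - [0, 0, 0.002]
    - [0, 0, 0]
    - [0, 0, 0]
  yaw: [0, 0, 0, 0]

```text
time: 49.9
tcp_pos: [0.4505, 0.3551, 0.0108]
eef_rot: [-3.141, -0.0, -0.587]
force: [-0.5, 0.2, -0.2]
finger_gap: 0.0239
finger_force: 60.0
```

>>> step_arm:
  dp:
    - [0, 0, 0]
    - [0, 0, 0]
    - [0, 0, 0]
    - [0, 0, -0.03]
    - [0, 0, -0.03]
  yaw: [0, 0, 0, 0, 0]
  fingers: 0.05

```text
time: 50.4
tcp_pos: [0.4497, 0.354, 0.0702]
eef_rot: [3.139, 0.0, -0.588]
force: [0.2, 1.4, 0.5]
finger_gap: 0.0486
finger_force: 0.0
```

>>> step_arm:
  dp:
    - [0, 0, -0.04]
    - [0, 0, -0.04]
    - [0, 0, -0.04]
    - [0.029, 0.034, -0.02]
    - [0.029, 0.034, 0]
  yaw: [0, 0, 0, 0, 0]

```text
time: 50.9
tcp_pos: [0.4623, 0.2669, 0.2143]
eef_rot: [-3.134, -0.002, -0.585]
force: [-0.0, -0.3, 0.3]
finger_gap: 0.0503
finger_force: 0.0
```

>>> step_arm:
  dp:
    - [0.029, 0.034, 0]
    - [0.029, 0.034, 0]
    - [0.029, 0.034, 0]
    - [0.029, 0.034, 0]
    - [0.029, 0.034, 0]
  yaw: [0, 0, 0, 0, 0]

```text
time: 51.4
tcp_pos: [0.487, 0.0423, 0.2107]
eef_rot: [-3.141, -0.0, -0.587]
force: [1.2, -0.9, 0.1]
finger_gap: 0.0497
finger_force: 0.0
```

```bash
python3 s.py 20; python3 - <<'E'
from m import *
rgb=cv2.imread("pics/top20.png");b=cv2.resize(rgb[110:360,90:490],(800,500),interpolation=2)
# mat outline from fit, hook predicted points
M=cv2.boxPoints(((.542,.333),(.43,.13),-33.7));pts=np.array([proj("top",(*p,.004)) for p in M]);cv2.polylines(b,[np.int32((pts-[90,110])*2)],True,(0,255,255),1)
cv2.imwrite("pics/v20.png",b)
E
```

```text
cast [(577.6, -168.6, 51.7, 59.2), (806.0, -46.2, 48.8, 51.4)]
clamp (array([ 526.6, -112.7]), array([100. , 101.7]), 72.09)
grip (array([ 525.4, -111.8]), array([25.5, 25.7]), 70.78)
orange []
mat (array([543.6, 332.5]), array([122.7, 422.8]), 56.35)
51.5 [0.4868 0.04   0.2104] [ 1.7995e+02  2.0000e-02 -3.4020e+01] [ 0.42  0.16 -0.34  0.   -1.07  0.56]
```

View pics/v20.png

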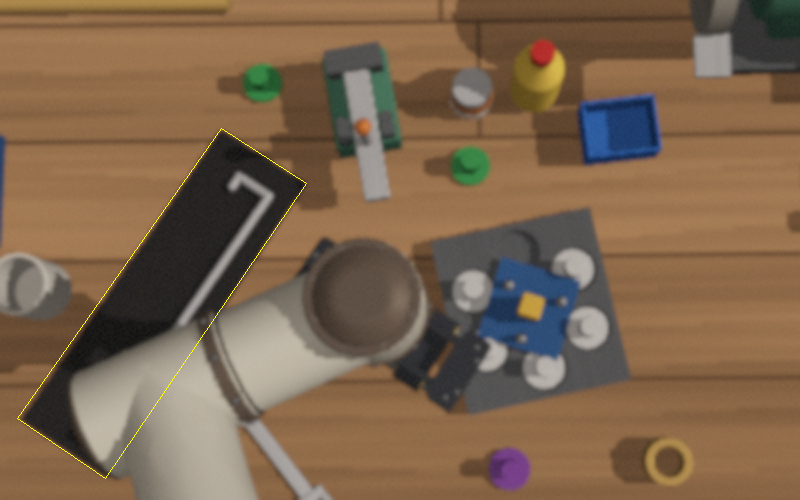

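The bolt is drawn, five castings sit under the clamp, and the hook's end is well inside the mat outline at crop (270,195). I'll clear the arm and check the handle numerically.

>>> step_arm:
  dp:
    - [0.029, 0.034, 0]
    - [0.029, 0.034, 0]
    - [0.029, 0.034, 0]
    - [0.029, 0.034, 0]
    - [0.029, 0.034, 0]
  yaw: [0, 0, 0, 0, 0]

```text
time: 52.0
tcp_pos: [0.5138, -0.1791, 0.2106]
eef_rot: [-3.141, -0.0, -0.587]
force: [0.8, 1.2, -0.2]
finger_gap: 0.0502
finger_force: 0.0
```

>>> step_arm:
  dp:
    - [0, 0, 0]
    - [0, 0, 0]
    - [0, 0, 0]
  yaw: [0, 0, 0]

```text
time: 52.3
tcp_pos: [0.5136, -0.177, 0.2103]
eef_rot: [-3.142, 0.0, -0.587]
force: [-0.1, 0.1, 0.5]
finger_gap: 0.0502
finger_force: 0.0
```

```bash
python3 s.py 21; python3 - <<'E'
from m import *
rgb=cv2.imread("pics/top21.png")[:,:,::-1].copy()
c=np.array([.542,.333]);t=np.radians(-33.7);x=np.array([np.cos(t),np.sin(t)]);y=np.array([-x[1],x[0]])
for k in blobs(rgb,(0,150,80),(6,255,255),100)[0]:
    w=W(k,.032).astype(float)-c;print("red extents in mat mm: x",(w@x).min()*1000,(w@x).max()*1000,"y",(w@y).min()*1000,(w@y).max()*1000)
hsv=cv2.cvtColor(rgb,cv2.COLOR_RGB2HSV);m=((hsv[:,:,1]<60)&(hsv[:,:,2]>110))
vv,uu=np.nonzero(m);w=W(np.c_[uu,vv],.01).astype(float)-c;a,b=w@x*1000,w@y*1000;k=(abs(a)<240)&(abs(b)<80);print("rod extents x",a[k].min(),a[k].max(),"y",b[k].min(),b[k].max())
E
```

```text
cast [(806.1, -46.2, 48.5, 51.8)]
red (array([419.9, 372.4]), array([ 30.5, 122.4]), 56.2)
orange []
mat (array([542.8, 332.2]), array([124.7, 422.8]), 56.26)
52.4 [ 0.5138 -0.1765  0.2106] [-1.7998e+02 -1.0000e-02 -3.3550e+01] [-0.03  0.26 -0.21 -0.   -1.1   1.02]
red extents in mat mm: x -184.819733879835 -60.68840531838758 y -52.87396401290324 -19.574529369113986
rod extents x -63.96091055251732 181.93159327714517 y -39.594223083382424 15.867945469033977
```

The hook lies wholly on the mat: extents are -185..182 of ±215 mm and -53..16 of ±65 mm. Handing in.

```bash
python3 -c "
from workcell import robot
print(robot.finish_job())"
```

```text
the job is handed in; nothing more can be done
None
```

I handed the job in at 52 s: five castings are seated, the clamp is flush on the studs, the lock bolt is drawn to its stop by the hook alone, and the hook lies flat on its mat.

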